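# Slide a brush blank along the feed rails into its locating notch and close the keeper

### The job

Slide the wooden blank that lies across the two rails of the feed stand along the rails with a fingertip until it drops flat into the locating notch; stop pushing then, do not force it. Then push the little wooden keeper bar beside the notch round with a fingertip, all the way to its stop, so that it lies over the end of the seated blank. Do not grasp or lift anything, and leave the other pieces on the bench where they are.

Things in the scene. Friction and masses are not known exactly. Their poses are not given: they have to be found in the camera images.
- stand: Fixed wooden feed stand, base 250 x 205 x 15 mm. Origin at bench height, midway along and between its two rails; x points along the rails to the notch end (roughly away from the robot), y left, z up. All 'stand' numbers are mm in this frame. Side fences 8 mm thick at y = -83 and +83, tops at z = 60, run the full length; the ends above the rails are open. Low batten at x = 117, top z = 33.
- notch (a point): Middle of the notch floor, stand x = 75, y = 0, z = 40; a seated blank has its origin here. Each rail has the same notch, x = 46 to 104, 10 mm deep.
- blank: Loose hardwood blank with half-round ends, 52 x 150 x 20 mm, about 85 g. Origin: centre of its underside; x across, y along its length. Lies across both rails (underside stand z = 50) at stand x = -95 to -55. Slides with under 1.5 N; 6 mm clearance in the notch: its front edge dips, then it drops level by 10 mm (top then at stand z = 60) and stops at the far notch wall.
- keeper (a joint): Angle (rad) of the wooden keeper bar, turning on an upright screw. 0 = open: from the screw it points along the stand's -x, outside the left fence. Grows anticlockwise from above to its stop at 1.57, where it points along the stand's -y over the seated blank's left end. Starts at -0.25 to 0.1. Stays where left; about 0.5 N at its end turns it. It would strike a blank not yet dropped.
- rail_start (a point): Midway between the rails' near ends, at rail-top height: stand x = -125, y = 0, z = 50. The rails run along x from here to x = 125, at y = -40 and +40, each 14 mm wide; between them 66 mm are free down to the base top at z = 15.
- keeper_pivot (a point): Axis of the keeper's screw, at mid height of the bar: stand x = 75, y = 98, z = 68. Fixed to the stand; a wooden post stands below it.
- keeper_end (a point): Point on the keeper bar's centre line, 45 mm from the screw's axis, halfway up the bar (stand z = 68); it moves with the bar. The bar is 16 mm wide, 12 mm thick (stand z = 62 to 74), with a half-round end 8 mm beyond this point.
- waiting_blank: Bystander: loose brush blank, 52 x 150 x 20 mm, lying on the bench along the right side of the stand. Origin at the centre of its underside, y along its length.
- spare_blank: Bystander: loose brush blank, 52 x 150 x 18 mm, on the bench left of the stand. Origin at the centre of its underside, y along its length.
- block_blank: Bystander: loose wooden block, 46 x 82 x 30 mm, on the bench right of the stand. Origin at the centre of its underside, y along its length.
- cork_block: Bystander: loose sanding block, 65 x 110 x 29 mm, on the bench near the vice. Origin at the centre of its underside, y along its length.
Mind the look-alikes: they are no part of the job. What is shaped like the blank but pink is not meant.

How it is judged:
By the outcome, as a careful person would: the job done as asked, in the order asked, and still so for the second after the job is handed in, with the robot touching nothing.
It also fails if it takes over 48 s, if anything falls off the work surface, if the arm or the gripper's body presses on something with over 40 N, if the wrist force passes 120 N, or if a joint passes its speed limit or range.

### The arm

A 7-joint arm with a two-finger parallel gripper is mounted at the origin on a cart in front of the work surface, level with it; the furniture and walls round the work are solid. World frame = base frame: x ahead of the robot, y to its left, z up, the work surface at z = 0. Lengths are in m, angles in rad, forces in N, time in s.
With the tool pointing down it reaches from about 0.4 to 0.9 m from the base axis. Payload 5.5 kg.
Tool frame: the origin (TCP) lies on the centre line of the jaws, within the pads' length; the fingertips stand 22 mm ahead of it and the grasp point (between the pads) lies 3 mm ahead of it (nose_length is the z of the fingertips in the tool frame, in m); z points along the fingers, x is the direction in which the jaws open and shut, and the axes are right-handed (so a half turn about z gives the same grasp; the last joint's range is limited). The gripper opens to 92 mm and grips with 3 to 60 N. Pads are 19 mm wide; open, the fingers measure 130 mm over their backs; the gripper's body (75 mm by 190 mm) begins 47 mm behind the grasp point.
Start: joints at [1.469, 0.501, -0.427, 1.55, 0.221, 1.138, -0.21], TCP at [0.232, -0.607, 0.212] pointing down, gripper open.
Joint ranges: [-2.88, 2.88], [-0.31, 2.03], [-1.54, 1.56], [0.2, 2.42], [-1.41, 4.55], [0.19, 2.02], [-2.57, 2.57]. Speed limits (rad/s): [2.57, 2.57, 3.14, 3.14, 3.14, 3.14, 3.14].

### API

Orientations are given as [roll, pitch, yaw] about the fixed x, y, z axes, in that order (R = Rz(yaw) Ry(pitch) Rx(roll)).
In Python, from workcell import * gives the robot as it stands.
- The arm moves only by the tool apply_moves, never from a script. Its argument "commands" is a list that holds one entry, the list of rows, each a list of 7 numbers: the shift along the world's x, y, z in m, then the turn, a rotation vector about the world's x, y, z in rad, then the opening, from -1 (shut) to 1 (fully open), so that 0 is half open. A call has 1 to 12 rows; each row is the pose to reach, as a shift and turn from the pose measured when the call began; what a row does not reach only later rows make up. A row lasts 1/12 s, in which the tool goes at most 41.7 mm and 7.16 degrees, less where a joint would pass 70% of its speed; a pose out of reach is approached as far as the arm can. A call with a gripper value outside its range is refused whole. The fingers move at their own pace and stop on an object; "grip_force" is the grip in N (left out, the last holds). Time passes only in rows, so rows that repeat a pose let the fingers close. It gives the time, the measured TCP pose, the force and the opening at its end, in the units of the state.
- sense(): the state, without advancing time (a new reading comes with each control period).
- read_camera(name): name is "scene" or "top" or "wrist"; returns (picture, depth): 480x640x3 uint8, red, green, blue; 480x640 float32, m along the optical axis (not along the pixel's ray), 0 where there is no reading.
- get_calibration(name): a dict with "mtx" (3x3 intrinsics, pixels), "camera_from_world" (4x4, takes a point from world to camera coordinates). Camera axes: x right, y down, z forward; pixel columns grow to the right and rows downward; lengths in m; the calibration is good to about 2 mm. A picture is of the moment at which its call begins: read the wrist's pose just before it. get_calibration takes no time and is no camera call; for the wrist camera it gives the pose at the moment of the call.
- hand_in(): hands the job in, once; it reports no verdict.
The state is a dict: "t": time; "joint_positions": joint angles; "joint_vel": joint speeds; "joint_efforts": joint torques, N m; "tool_pos": TCP position; "tool_rot": TCP orientation; "contact_force": force on the tool from outside, world axes, zero at the start; "torque": the same for the moment, N m; "opening": finger opening in m.
Only numpy, scipy, OpenCV 4.12 (cv2) and the standard library are available. Lean on these libraries where they do the work, as an engineer would, in place of code of your own. Each camera call takes 0.05 s, during which the arm holds its last target.

## Working session

There is one attempt and no reset: what is moved stays moved. The work goes in short steps, Python scripts to look and compute and a tool call to move; the robot and the scene stay as the last step left them, time stands still between calls to the robot, and variables do not carry over. Pictures are saved under pics/ and viewed, and the job is handed in when it is done.

Besides the shell and the picture viewer there is one more tool, called as name(argument=value, ...), one argument or row to a line, values as JSON. apply_moves: Moves the arm, as the interface text tells. Its arguments: {"type":"object","properties":{"commands":{"type":"array"},"grip_force":{"type":"number"}},"required":["commands"]}

```bash
ls; mkdir -p pics
python3 - <<'E'
from workcell import *
import cv2,numpy as np
s=sense();print(s['t'],s['tool_pos'],s['tool_rot'],s['opening'])
for n in ['scene','top']:
    p,d=read_camera(n);c=get_calibration(n)
    cv2.imwrite(f'pics/{n}0.png',p[:,:,::-1]);np.savez(f'{n}0.npz',p=p,d=d,K=c['mtx'],T=c['camera_from_world'])
    print(n,c['mtx'],c['camera_from_world'])
E
```

```text
pics
0.0 [ 0.23159934 -0.60652717  0.2106505 ] [-3.14151465e+00  1.99456573e-03 -1.20593182e+00] 0.09205029227496223
scene [[557.75194927   0.         318.30180877]
 [  0.         557.75194927 247.25058758]
 [  0.           0.           1.        ]] [[-0.46089314 -0.88733981 -0.01433775  0.18399963]
 [-0.68626006  0.36660105 -0.62821238  0.43546678]
 [ 0.56269409 -0.27969936 -0.77790978  0.96434039]
 [ 0.          0.          0.          1.        ]]
top [[456.71593212   0.         324.09887994]
 [  0.         456.71593212 248.23679367]
 [  0.           0.           1.        ]] [[ 0.01285573 -0.99990776 -0.00438195 -0.08172558]
 [-0.99611796 -0.0124251  -0.08714719  0.5140085 ]
 [ 0.08708471  0.00548528 -0.99618581  1.09211521]
 [ 0.          0.          0.          1.        ]]
```

View pics/scene0.png

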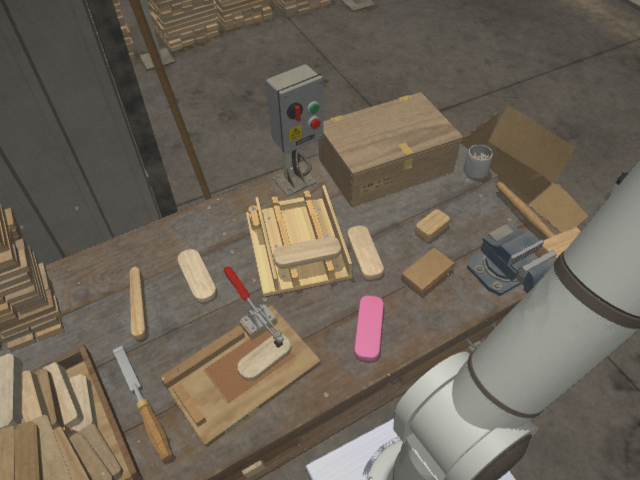

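View pics/top0.png

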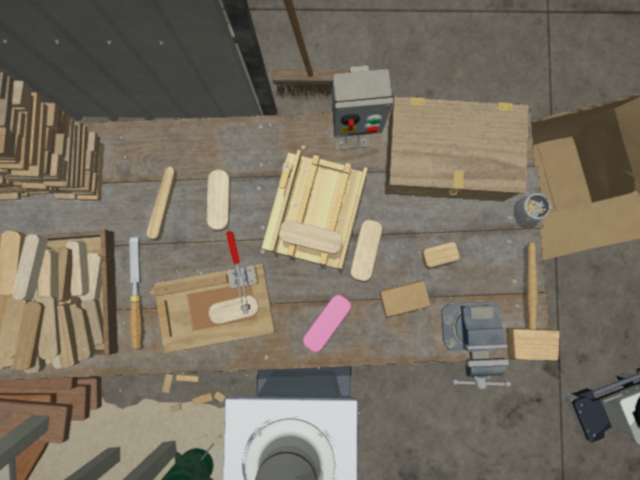

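The stand is at about (300,240) in the scene view and (315,210) in the top view. The pale blank across its rails is at (307,252) / (310,237). The look-alikes are the bench blanks at (197,275), (365,252) and in the jig, plus the pink one at (369,328). Only the blank on the rails fits the description. I'll confirm that in an enlarged crop.

Run:
```python
import cv2,numpy as np
a=cv2.imread('pics/top0.png')[140:275,250:385];b=cv2.imread('pics/scene0.png')[180:300,235:365]
cv2.imwrite('pics/ctop.png',cv2.resize(a,None,fx=4.4,fy=4.4,interpolation=cv2.INTER_CUBIC))
cv2.imwrite('pics/cscene.png',cv2.resize(b,None,fx=5,fy=5,interpolation=cv2.INTER_CUBIC))
```

```text
(no output)
```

View pics/ctop.png

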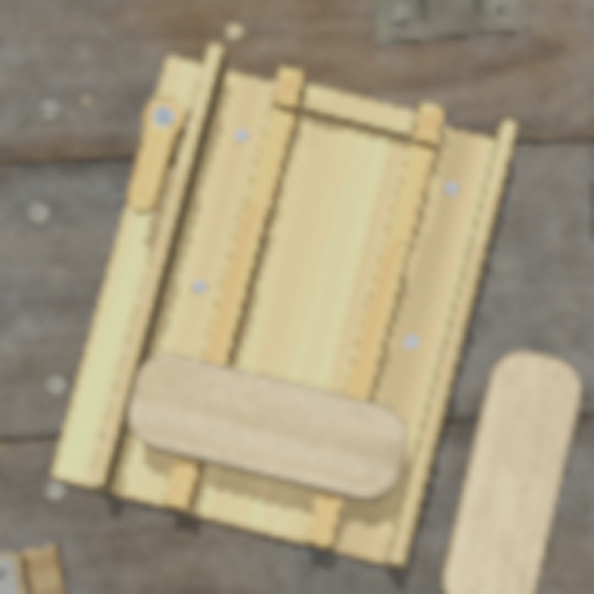

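View pics/cscene.png

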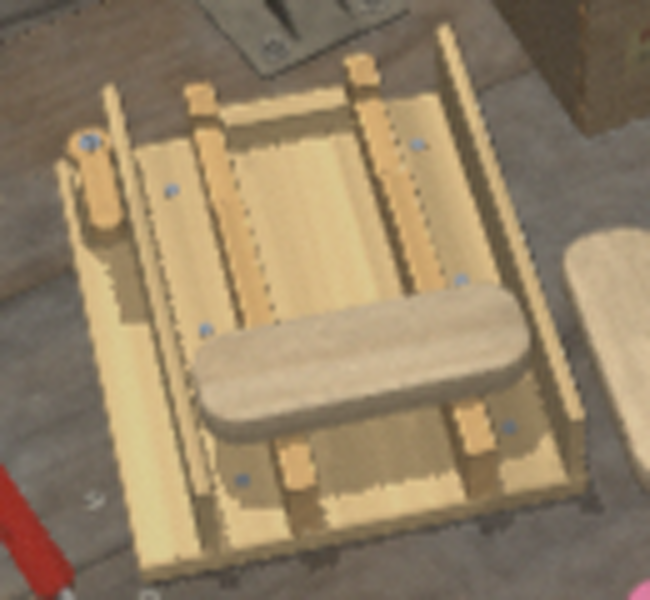

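```bash
cat > h.py <<'E'
import cv2,numpy as np
def load(n):
    return np.load(n)
def ray(z,u,v):
    K,T=z['K'],z['T'];R=T[:3,:3];o=-R.T@T[:3,3]
    d=R.T@np.linalg.inv(K)@[u,v,1];return o,d
def plane(z,u,v,h):
    o,d=ray(z,u,v);return o+d*(h-o[2])/d[2]
def tri(z1,p1,z2,p2):
    o1,d1=ray(z1,*p1);o2,d2=ray(z2,*p2);d1=d1/np.linalg.norm(d1);d2=d2/np.linalg.norm(d2)
    A=np.c_[d1,-d2];s=np.linalg.lstsq(A,o2-o1,rcond=None)[0]
    a=o1+d1*s[0];b=o2+d2*s[1];return (a+b)/2,np.linalg.norm(a-b)
def fit(S,W):
    S=np.array(S)[:,:2];W=np.array(W)[:,:2];cs,cw=S.mean(0),W.mean(0)
    H=(S-cs).T@(W-cw);th=np.arctan2(H[0,1]-H[1,0],H[0,0]+H[1,1])
    R=np.array([[np.cos(th),-np.sin(th)],[np.sin(th),np.cos(th)]]);t=cw-R@cs
    return th,t,(S@R.T+t-W)
E
python3 - <<'E'
from h import *
t=load('top0.npz');s=load('scene0.npz')
P={'piv':((75,98,74),(163,117),(90,142)),'LF':((125,40,50),(291,68),(201,85)),'RF':((125,-40,50),(432,103),(361,56)),
'LN':((-125,40,50),(180,510),(297,490)),'RN':((-125,-40,50),(322,547),(478,454)),
'fLF':((125,83,60),(216,43),(110,88)),'fLN':((-125,83,60),(106,487),(203,492)),'fRF':((125,-83,60),(508,120),(442,27)),'fRN':((-125,-83,60),(398,565),(575,418))}
S=[];Wt=[];Ws=[];Wx=[]
for k,(p,a,b) in P.items():
    a=np.array(a)/4.4+[250,140]-.4;b=np.array(b)/5+[235,180]-.4
    p=np.array(p)/1000;S.append(p);x,e=tri(t,a,s,b)
    Wt.append(plane(t,*a,p[2]));Ws.append(plane(s,*b,p[2]));Wx.append(x)
    print(k,Wt[-1].round(4),Ws[-1].round(4),'tri',x.round(4),round(e,4))
for W in (Wt,Ws,Wx):
    th,tt,r=fit(S,W);print(th,tt,(r*1000).round(1).tolist())
th,tt,_=fit(S,(np.array(Wt)+np.array(Ws))/2);np.savez('stand.npz',th=th,t=tt);print(th,tt)
R=np.array([[np.cos(th),-np.sin(th)],[np.sin(th),np.cos(th)]])
# blank by colour/depth from top: points with height 0.065-.078 within the stand
for z in (t,s):
    d=z['d'];v,u=np.mgrid[:480,:640];o,_=ray(z,0,0)
    X=np.stack([(u-z['K'][0,2])/z['K'][0,0]*d,(v-z['K'][1,2])/z['K'][1,1]*d,d],-1)
    Xw=(X-z['T'][:3,3])@z['T'][:3,:3]
    L=(Xw[...,:2]-tt)@R
    m=(d>0)&(abs(L[...,0]+.06)<.07)&(abs(L[...,1])<.078)&(Xw[...,2]>.062)&(Xw[...,2]<.085)
    q=L[m];print('blank',m.sum(),np.median(Xw[...,2][m]),np.percentile(q,[1,50,99],axis=0).round(4).tolist(),cv2.minAreaRect((q*1000).astype(np.float32)))
    m=(d>0)&(abs(L[...,0]-.05)<.07)&(abs(L[...,1]-.1)<.0125)&(Xw[...,2]>.055)&(Xw[...,2]<.09)
    q=L[m];print('keeper',m.sum(),np.median(Xw[...,2][m]),cv2.minAreaRect((q*1000).astype(np.float32)))
E
```

```text
piv [0.7041 0.0156 0.074 ] [0.7066 0.0119 0.074 ] tri [0.702  0.0142 0.0797] 0.0019
LF [ 0.7389 -0.0522  0.05  ] [ 0.7377 -0.0574  0.05  ] tri [ 0.7367 -0.0544  0.0529] 0.005
RF [ 0.7201 -0.13    0.05  ] [ 0.7184 -0.1348  0.05  ] tri [ 0.7182 -0.132   0.0519] 0.005
LN [0.4942 0.0042 0.05  ] [0.4973 0.0073 0.05  ] tri [0.4952 0.006  0.0513] 0.0042
RN [ 0.4752 -0.0727  0.05  ] [ 0.4776 -0.0707  0.05  ] tri [ 0.4759 -0.0715  0.0514] 0.003
fLF [ 0.7494 -0.0113  0.06  ] [ 0.7474 -0.0145  0.06  ] tri [ 0.7483 -0.0129  0.0604] 0.0037
fLN [0.5054 0.0433 0.06  ] [0.5085 0.046  0.06  ] tri [0.5062 0.0448 0.0617] 0.0038
fRF [ 0.7084 -0.1709  0.06  ] [ 0.7084 -0.1745  0.06  ] tri [ 0.7068 -0.172   0.0628] 0.0031
fRN [ 0.4656 -0.1135  0.06  ] [ 0.4684 -0.1136  0.06  ] tri [ 0.4658 -0.1128  0.0635] 0.0014
-0.23205880291517364 [ 0.60730897 -0.06284055] [[-1.2, -0.3], [-0.7, -0.5], [-0.4, -0.6], [0.6, 0.6], [1.3, -0.3], [-1.4, 0.5], [-0.6, 3.3], [1.5, -1.4], [1.0, -1.4]]
-0.253135589460152 [ 0.60812341 -0.06404184] [[-1.3, 0.2], [1.5, 0.7], [0.7, 0.8], [-0.2, -1.3], [-0.5, -0.8], [2.5, -0.5], [-0.6,
[... 194 characters left out ...]
0.8]]
-0.2425661908139301 [ 0.60771586 -0.063442  ]
blank 1341 0.06823872945951029 [[-0.0977, -0.0696], [-0.0726, 0.0024], [-0.047, 0.0741]] ((-72.19529724121094, 2.18670654296875), (51.934783935546875, 149.2192840576172), 0.39636164903640747)
keeper 209 0.07216035250172126 ((38.65093994140625, 97.90228271484375), (97.31069946289062, 20.846452713012695), 1.2147092819213867)
blank 1288 0.06959094549891921 [[-0.0983, -0.0702], [-0.0748, 0.002], [-0.0463, 0.0735]] ((-71.6642074584961, 1.0103530883789062), (55.43239212036133, 149.49163818359375), 0.3641887903213501)
keeper 178 0.07305670990260903 ((55.59138107299805, 98.11717224121094), (20.840744018554688, 69.28429412841797), 89.42789459228516)
```

The stand fit is consistent between the two views, to about 2 mm: origin about (0.608, -0.063), yaw about -0.243. The blank sits at stand (-72, +1.5) with its top at about 0.069. I'll shut the fingers and move to a point behind the blank.

apply_moves(
  commands=[
    [[0.245,0.5765,0.0,0,0,-0.607,-1],[0.245,0.5765,0.0,0,0,-0.607,-1],[0.245,0.5765,0.0,0,0,-0.607,-1],[0.245,0.5765,0.0,0,0,-0.607,-1],[0.245,0.5765,0.0,0,0,-0.607,-1],[0.245,0.5765,0.0,0,0,-0.607,-1],[0.245,0.5765,0.0,0,0,-0.607,-1],[0.245,0.5765,0.0,0,0,-0.607,-1],[0.245,0.5765,0.0,0,0,-0.607,-1],[0.245,0.5765,0.0,0,0,-0.607,-1],[0.245,0.5765,0.0,0,0,-0.607,-1],[0.245,0.5765,0.0,0,0,-0.607,-1]],
  ],
  grip_force=5,
)

```text
t: 1.1
tool_pos: [0.4272, -0.145, 0.211]
tool_rot: [-3.142, 0.001, -1.813]
contact_force: [1.1, -0.6, 0.7]
opening: 0.0163
```

apply_moves(
  commands=[
    [[0.05,0.115,0.0,0,0,0,-1],[0.05,0.115,0.0,0,0,0,-1],[0.05,0.115,0.0,0,0,0,-1],[0.05,0.115,0.0,0,0,0,-1],[0.05,0.115,-0.02,0,0,0,-1],[0.05,0.115,-0.04,0,0,0,-1],[0.05,0.115,-0.04,0,0,0,-1],[0.05,0.115,-0.04,0,0,0,-1],[0.05,0.115,-0.04,0,0,0,-1]],
  ],
)

```text
t: 1.85
tool_pos: [0.4774, -0.0301, 0.1715]
tool_rot: [-3.141, 0.001, -1.814]
contact_force: [0.3, -0.6, 0.5]
opening: 0.0004
```

Run:
```python
from workcell import *
import cv2,numpy as np
s=sense();print(s['t'],s['tool_pos'],s['tool_rot'],s['opening'],s['contact_force'],s['joint_positions'])
for n in ['wrist','top']:
    c=get_calibration(n);p,d=read_camera(n)
    cv2.imwrite(f'pics/{n}1.png',p[:,:,::-1]);np.savez(f'{n}1.npz',p=p,d=d,K=c['mtx'],T=c['camera_from_world'])
```

```text
1.85 [ 0.47737366 -0.03014225  0.17153567] [-3.14137620e+00  1.46403294e-03 -1.81353453e+00] 0.00041712034397944594 [ 0.29401327 -0.56922901  0.48121768] [ 0.61145209  0.27871203 -0.69273635  2.00385538  0.21897937  0.93194872
 -2.00736705]
```

View pics/wrist1.png

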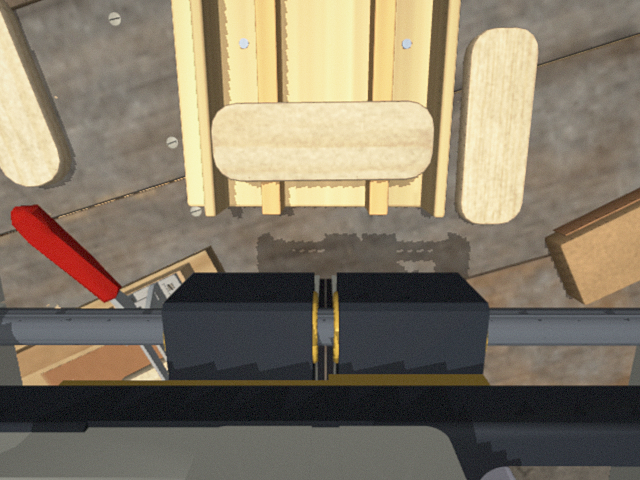

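Run:
```python
from h import *
from workcell import sense
st=np.load('stand.npz');th,tt=float(st['th']),st['t'];R=np.array([[np.cos(th),-np.sin(th)],[np.sin(th),np.cos(th)]])
z=load('wrist1.npz');d=z['d'];v,u=np.mgrid[:480,:640]
X=np.stack([(u-z['K'][0,2])/z['K'][0,0]*d,(v-z['K'][1,2])/z['K'][1,1]*d,d],-1)
Xw=(X-z['T'][:3,3])@z['T'][:3,:3]; L=(Xw[...,:2]-tt)@R
for p in [(170,290),(240,290),(310,290),(345,290),(480,290),(240,275),(240,320),(240,370),(300,380)]:
    print(p,d[p[1],p[0]].round(4),(L[p[1],p[0]]*1000).round(1),(Xw[p[1],p[0],2]*1000).round(1))
# blank & rails edges
for h0,h1,xr,yr in [(.062,.08,(-.14,-.02),(-.078,.078)),(.045,.056,(-.14,-.1),(-.06,.06))]:
    m=(d>0)&(L[...,0]>xr[0])&(L[...,0]<xr[1])&(abs(L[...,1])<yr[1])&(Xw[...,2]>h0)&(Xw[...,2]<h1)
    q=L[m]*1000;print(m.sum(),np.median(Xw[m][:,2]),q.min(0),q.max(0),cv2.minAreaRect(q.astype(np.float32)))
    if h0<.05:
        for sg in (1,-1):
            w=q[q[:,1]*sg>0];print(w.min(0),w.max(0))
T=z['T'];K=z['K']
# tcp's stand coords
print(((np.array(sense()['tool_pos'])[:2]-tt)@R)*1000)
```

```text
(170, 290) 0.3192 [-184.7  125.4] 44.5
(240, 290) 0.0 [-68.3   1. ] 344.1
(310, 290) 0.0807 [-97.7   4.2] 268.4
(345, 290) 0.0807 [-97.7  -2.9] 268.3
(480, 290) 0.3685 [-202.6 -141.3] -2.2
(240, 275) 0.0892 [-97.6  20.2] 259.6
(240, 320) 0.0747 [-100.9   17. ] 275.4
(240, 370) 0.0772 [-111.4   17.6] 275.4
(300, 380) 0.0753 [-112.2    5.9] 277.5
16801 0.06942511528053709 [-96.11239907 -72.15973739] [-42.70866815  77.96289452] ((-69.3897933959961, 2.8675918579101562), (52.12310791015625, 150.22288513183594), 0.7610248923301697)
1133 0.049386762225439085 [-122.47814282  -45.3724043 ] [-100.063086     48.77897317] ((-111.00016021728516, 1.6791191101074219), (94.0615463256836, 22.334850311279297), 89.47699737548828)
[-121.79089977   34.62393471] [-100.063086     48.77897317]
[-122.47814282  -45.3724043 ] [-100.13116701  -31.05929976]
[-133.93314307    1.04676174]
```

apply_moves(
  commands=[
    [[0,0,-0.03,0,0,0,-1],[0,0,-0.06,0,0,0,-1],[0,0,-0.085,0,0,0,-1],[0,0,-0.1,0,0,0,-1],[0,0,-0.1055,0,0,0,-1],[0,0.001,-0.1055,0,0,0,-1],[0.0049,-0.0002,-0.1055,0,0,0,-1],[0.0097,-0.0014,-0.1055,0,0,0,-1],[0.0146,-0.0026,-0.1055,0,0,0,-1],[0.0194,-0.0038,-0.1055,0,0,0,-1],[0.0194,-0.0038,-0.1055,0,0,0,-1]],
  ],
)

```text
t: 2.87
tool_pos: [0.4995, -0.0346, 0.0675]
tool_rot: [-3.137, 0.002, -1.815]
contact_force: [-0.3, -1.4, 0.2]
opening: 0.0009
```

apply_moves(
  commands=[
    [[0.0039,-0.001,0,0,0,0,-1],[0.0078,-0.0019,0,0,0,0,-1],[0.0116,-0.0029,0,0,0,0,-1],[0.0155,-0.0038,0,0,0,0,-1],[0.0194,-0.0048,0,0,0,0,-1],[0.0233,-0.0058,0,0,0,0,-1],[0.0272,-0.0067,0,0,0,0,-1],[0.0311,-0.0077,0,0,0,0,-1],[0.0349,-0.0086,0,0,0,0,-1],[0.0388,-0.0096,0,0,0,0,-1],[0.0427,-0.0106,0,0,0,0,-1],[0.0466,-0.0115,0,0,0,0,-1]],
  ],
)

```text
t: 3.87
tool_pos: [0.5465, -0.0462, 0.0675]
tool_rot: [-3.137, 0.002, -1.815]
contact_force: [-0.0, 0.1, 0.1]
opening: 0.0005
```

```bash
cat > look.py <<'E'
import sys
from h import *
from workcell import *
st=np.load('stand.npz');th,tt=float(st['th']),st['t'];R=np.array([[np.cos(th),-np.sin(th)],[np.sin(th),np.cos(th)]])
k=sys.argv[1]
s=sense();print(s['t'],s['tool_pos'],'stand',((np.array(s['tool_pos'])[:2]-tt)@R*1000).round(1),s['contact_force'].round(2),s['joint_positions'].round(2))
for n in ['wrist','scene','top']:
    if n not in sys.argv[2:]: continue
    c=get_calibration(n);p,d=read_camera(n)
    np.savez(f'{n}{k}.npz',p=p,d=d,K=c['mtx'],T=c['camera_from_world'])
    q=p[:,:,::-1]
    if n=='scene': q=cv2.resize(q[165:305,220:380],None,fx=4.2,fy=4.2,interpolation=cv2.INTER_CUBIC)
    if n=='top': q=cv2.resize(q[140:275,250:385],None,fx=4.4,fy=4.4,interpolation=cv2.INTER_CUBIC)
    cv2.imwrite(f'pics/{n}{k}.png',q)
    T,K=c['camera_from_world'],c['mtx'];v,u=np.mgrid[:480,:640]
    X=np.stack([(u-K[0,2])/K[0,0]*d,(v-K[1,2])/K[1,1]*d,d],-1);Xw=(X-T[:3,3])@T[:3,:3];L=(Xw[...,:2]-tt)@R
    np.savez(f'pc_{n}{k}.npz',Xw=Xw,L=L,d=d)
E
python3 look.py 2 wrist scene
```

```text
3.8667 [ 0.54651972 -0.04624531  0.06745509] stand [-63.5   2. ] [-0.04  0.14  0.13] [ 0.49  0.55 -0.58  1.92  0.41  0.79 -2.13]
```

View pics/wrist2.png

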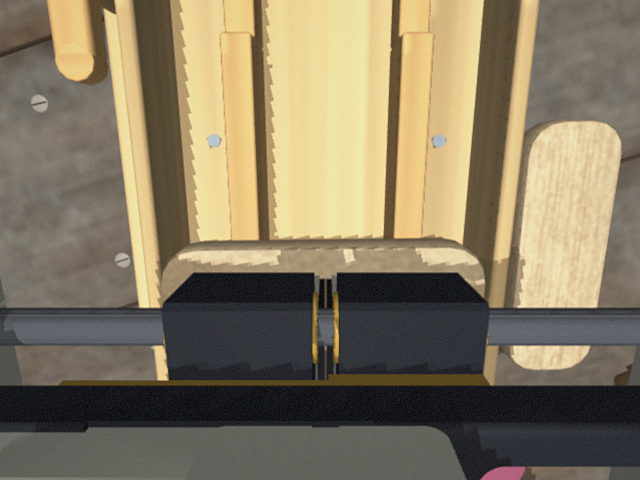

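View pics/scene2.png

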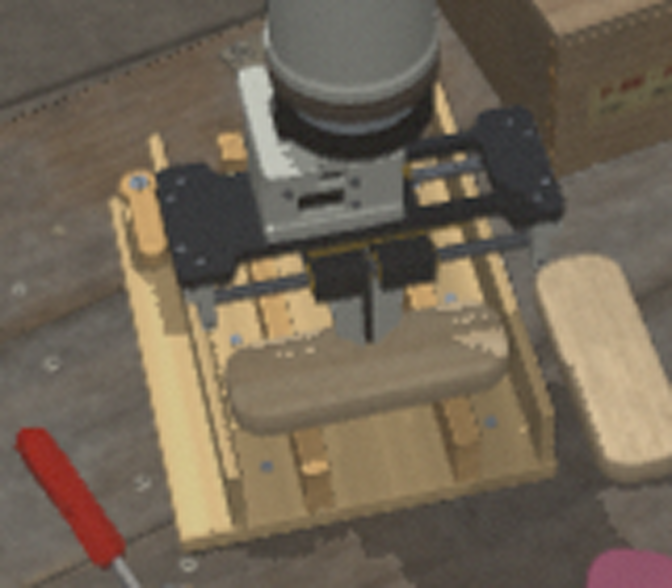

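Run:
```python
import numpy as np
from h import *
for n in ['wrist2','scene2']:
    z=np.load(f'pc_{n}.npz');L,Xw,d=z['L']*1000,z['Xw'][...,2]*1000,z['d']
    m=(d>0)&(abs(L[...,1])<76)&(L[...,0]>-115)&(L[...,0]<20)&(Xw>55)&(Xw<85)
    if n=='wrist2': m[272:]=False
    q=np.c_[L[m],Xw[m]];print(n,len(q),np.percentile(q,[1,10,50,90,99],axis=0).round(1).tolist())
z=np.load('pc_scene2.npz')
for (a,b) in [(370,335),(370,320),(355,330),(385,330),(370,350),(300,370),(300,410),(450,370),(370,400),(370,380)]:
    u,v=int(a/4.2+220),int(b/4.2+165);print((a,b),(z['L'][v,u]*1000).round(1),(z['Xw'][v,u,2]*1000).round(1))
```

```text
wrist2 9430 [[-54.6, -65.0, 55.7], [-53.3, -51.0, 61.7], [-47.7, 0.9, 69.0], [-43.6, 55.6, 70.1], [-42.9, 70.6, 70.8]]
scene2 1353 [[-98.9, -70.2, 55.7], [-96.4, -56.2, 62.8], [-79.0, 5.6, 69.2], [-55.2, 60.5, 72.1], [-46.5, 74.1, 74.0]]
(370, 335) [-75.1  -1.3] 93.3
(370, 320) [-74.   -1.8] 102.0
(355, 330) [-825.1  142.8] 1026.4
(385, 330) [-71.7  -8.7] 90.5
(370, 350) [-69.1  -2.1] 71.9
(300, 370) [-71.9  36.8] 69.7
(300, 410) [-97.7  42.1] 71.8
(450, 370) [-91.3 -39.5] 69.9
(370, 400) [-97.1   4.5] 66.1
(370, 380) [-85.1   1.7] 68.0
```

```bash
python3 look.py 2b top
```

```text
3.9667 [ 0.54695771 -0.04628991  0.06755297] stand [-63.1   2.1] [0.53 0.01 0.14] [ 0.49  0.55 -0.58  1.92  0.41  0.79 -2.13]
```

View pics/top2b.png

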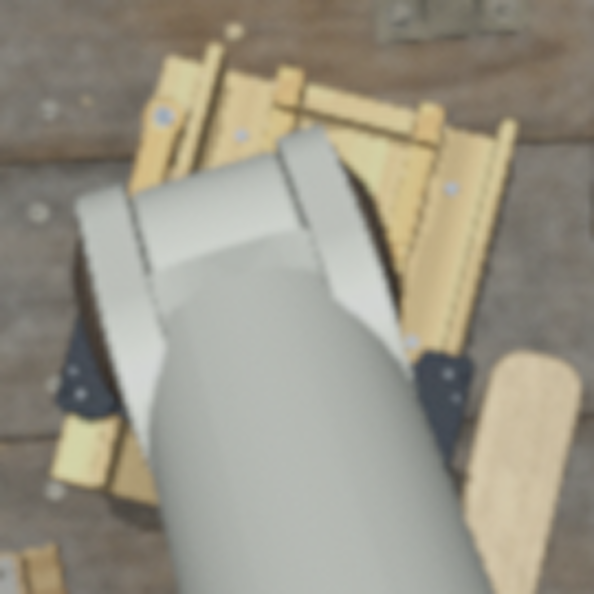

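Run:
```python
import workcell;print([k for k in dir(workcell) if not k.startswith('_')]); print(getattr(workcell,'nose_length',None))
s=workcell.sense();print(s)
import numpy as np,cv2
from h import *
z=np.load('scene2.npz');p=z['p'][:,:,::-1][215:265,280:345]
cv2.imwrite('pics/f2.png',cv2.resize(p,None,fx=10,fy=10,interpolation=cv2.INTER_CUBIC))
pc=np.load('pc_scene2.npz')
for v in range(228,256,2): print(v,[(int(pc['L'][v,u,0]*1000),int(pc['L'][v,u,1]*1000),int(pc['Xw'][v,u,2]*1000)) for u in range(302,318,3)])
```

```text
['MotionError', 'get_calibration', 'hand_in', 'nose_length', 'read_camera', 'sense']
0.022
{'t': 4.0167, 'joint_positions': array([ 0.49404612,  0.54542629, -0.57915038,  1.9187465 ,  0.40980214,
        0.79089575, -2.1255464 ]), 'joint_vel': array([-2.21283813e-05, -4.26710027e-03, -2.43105891e-03,  1.34924297e-02,
       -7.95742456e-04,  3.46386848e-03, -9.37684430e-06]), 'joint_efforts': array([ 5.92514989e-02, -4.94526672e+01, -7.89537728e+00, -2.11397588e+01,
        5.62076527e-02, -1.45801152e-01,  8.52403056e-03]), 'tool_pos': array([ 0.54641829, -0.04612904,  0.0674368 ]), 'tool_rot': array([-3.13694568e+00,  1.94425255e-03, -1.81481518e+00]), 'contact_force': array([-0.38688277, -1.15324684, -0.60127201]), 'torque': array([ 0.07472016,  0.05453125, -0.05640243]), 'opening': 0.000345006523891706}
228 [(-93, 13, 170), (-94, 7, 170), (-90, 0, 164), (-97, -4, 170), (-99, -10, 170), (-101, -16, 171)]
230 [(-101, 14, 173), (-100, 8, 171), (-99, 2, 168), (-101, -3, 168), (-101, -10, 166), (-98, -16, 162)]
232 [(-100, 14, 166), (-99, 8, 163), (-98, 2, 161), (-98, -4, 158), (-96, 
[... 403 characters left out ...]
, -15, 101), (-48, -27, 67)]
242 [(-72, 11, 100), (-75, 5, 102), (-74, -1, 98), (-74, -8, 97), (-77, -14, 98), (-54, -25, 68)]
244 [(-77, 12, 99), (-75, 5, 96), (-75, -1, 93), (-72, -8, 88), (-59, -17, 69), (-59, -24, 67)]
246 [(-57, 9, 69), (-74, 5, 87), (-71, -1, 81), (-62, -10, 68), (-67, -15, 72), (-66, -22, 69)]
248 [(-64, 10, 69), (-66, 4, 70), (-69, -2, 71), (-69, -8, 70), (-71, -15, 70), (-75, -21, 73)]
250 [(-68, 11, 68), (-70, 5, 69), (-72, -1, 69), (-77, -6, 73), (-75, -13, 69), (-74, -21, 65)]
252 [(-75, 12, 70), (-79, 6, 73), (-78, 0, 70), (-83, -5, 73), (-79, -12, 67), (-82, -19, 68)]
254 [(-81, 14, 71), (-82, 7, 70), (-88, 2, 75), (-86, -4, 71), (-84, -11, 66), (-89, -17, 70)]
```

View pics/f2.png

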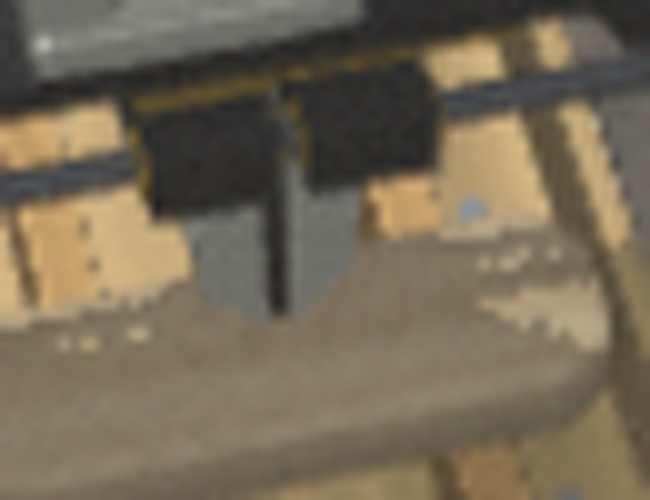

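Run:
```python
from h import *
st=np.load('stand.npz');th,tt=float(st['th']),st['t'];R=np.array([[np.cos(th),-np.sin(th)],[np.sin(th),np.cos(th)]])
z=load('scene2.npz')
for x in (-73,-63.5):
  for h in (45,60,70,75,80,85,90):
    w=np.r_[R@[x/1000,.002]+tt,h/1000];c=z['T'][:3,:3]@w+z['T'][:3,3];q=z['K']@c/c[2];print(x,h,q[:2].round(1))
T=load('wrist2.npz')['T'];print('cam pos',-T[:3,:3].T@T[:3,3],T[2,:3])
T=load('wrist1.npz')['T'];print('cam pos',-T[:3,:3].T@T[:3,3])
```

```text
-73 45 [307.  257.3]
-73 60 [306.8 253.1]
-73 70 [306.6 250.3]
-73 75 [306.6 248.8]
-73 80 [306.5 247.4]
-73 85 [306.4 246. ]
-73 90 [306.3 244.5]
-63.5 45 [306. 254.]
-63.5 60 [305.8 249.8]
-63.5 70 [305.7 247. ]
-63.5 75 [305.6 245.6]
-63.5 80 [305.5 244.1]
-63.5 85 [305.4 242.7]
-63.5 90 [305.4 241.2]
cam pos [ 0.61005697 -0.06211737  0.24030911] [-0.23355022  0.05997451 -0.97049335]
cam pos [ 0.54168847 -0.04605361  0.3441186 ]
```

The blank hasn't moved. Both views show the fingertip passing just above it, at z of about 0.07–0.08 rather than the expected 0.045. I'll back off and measure the true tip height.

apply_moves(
  commands=[
    [[0,0,0.01,0,0,0,-1],[-0.02,0.005,0.01,0,0,0,-1],[-0.045,0.011,0.01,0,0,0,-1],[-0.07,0.0173,0.01,0,0,0,-1],[-0.072,0.0178,0.01,0,0,0,-1],[-0.072,0.0178,0,0,0,0,-1],[-0.072,0.0178,0,0,0,0,-1]],
  ],
)

```text
t: 4.6
tool_pos: [0.4746, -0.0288, 0.0669]
tool_rot: [-3.137, 0.002, -1.815]
contact_force: [0.1, -0.1, 0.5]
opening: 0.0008
```

```bash
python3 look.py 3 scene
python3 - <<'E'
from h import *
pc=np.load('pc_scene3.npz');z=load('scene3.npz')
st=np.load('stand.npz');th,tt=float(st['th']),st['t'];R=np.array([[np.cos(th),-np.sin(th)],[np.sin(th),np.cos(th)]])
for x in (-137,-146):
  for h in (45,60,75,90):
    w=np.r_[R@[x/1000,.002]+tt,h/1000];c=z['T'][:3,:3]@w+z['T'][:3,3];q=z['K']@c/c[2];print(x,h,q[:2].round(1))
for v in range(256,290,2): print(v,[(int(pc['L'][v,u,0]*1000),int(pc['L'][v,u,1]*1000),int(pc['Xw'][v,u,2]*1000)) for u in range(300,330,3)])
cv2.imwrite('pics/f3.png',cv2.resize(z['p'][230:300,270:355,::-1],None,fx=8,fy=8,interpolation=cv2.INTER_CUBIC))
E
```

```text
4.6 [ 0.47463032 -0.02876877  0.06693978] stand [-137.5    1.7] [ 0.09 -0.06  0.49] [ 0.52  0.44 -0.61  2.09  0.38  0.71 -2.16]
-137 45 [313.5 279.9]
-137 60 [313.4 275.9]
-137 75 [313.2 271.7]
-137 90 [313.1 267.4]
-146 45 [314.5 283.2]
-146 60 [314.4 279.2]
-146 75 [314.2 275. ]
-146 90 [314.1 270.8]
256 [(-145, 29, 148), (-164, 26, 170), (-165, 21, 170), (-169, 15, 172), (-169, 10, 172), (-169, 3, 169), (-168, -2, 167), (-173, -6, 171), (-173, -13, 169), (-173, -19, 167)]
258 [(-162, 32, 164), (-169, 27, 170), (-171, 22, 171), (-172, 16, 170), (-825, 142, 1026), (-174, 5, 170), (-166, -2, 157), (-174, -6, 166), (-171, -13, 160), (-174, -18, 162)]
260 [(-165, 33, 160), (-171, 28, 167), (-175, 23, 170), (-175, 17, 168), (-175, 11, 166), (-172, 4, 161), (-147, -6, 126), (-174, -6, 159), (-175, -12, 159), (-173, -19, 154)]
262 [(-98, 22, 65), (-174, 29, 165), (-172, 22, 160), (-173, 17, 159), (-172, 11, 156), (-173, 5, 156), (-151, -5, 125), (-174, -6, 153), (-149, -18, 118), (-98, -37, 47)]
264 [(-98, 22, 59), (-176, 29, 160), (-173, 23, 156), (-172, 17, 152), (-173, 11, 152), (-146,
[... 1339 characters left out ...]
15), (-119, -18, 14), (-120, -25, 12), (-123, -31, 14)]
282 [(-115, 28, 16), (-115, 21, 15), (-117, 15, 15), (-120, 9, 17), (-122, 2, 18), (-122, -4, 15), (-122, -10, 13), (-123, -17, 11), (-124, -24, 10), (-124, -31, 8)]
284 [(-120, 29, 17), (-121, 22, 15), (-119, 15, 11), (-122, 9, 12), (-122, 2, 10), (-123, -3, 9), (-122, -10, 4), (-124, -17, 5), (-123, -24, 1), (-125, -30, 2)]
286 [(-124, 30, 14), (-122, 23, 9), (-122, 16, 7), (-122, 9, 5), (-122, 3, 2), (-122, -3, 0), (-125, -10, 1), (-124, -17, -2), (-125, -23, -2), (-129, -29, 0)]
288 [(-122, 30, 4), (-123, 23, 3), (-122, 16, 0), (-124, 10, 0), (-128, 4, 3), (-127, -2, 0), (-129, -9, 0), (-131, -15, 1), (-133, -21, 0), (-134, -28, 0)]
```

View pics/f3.png

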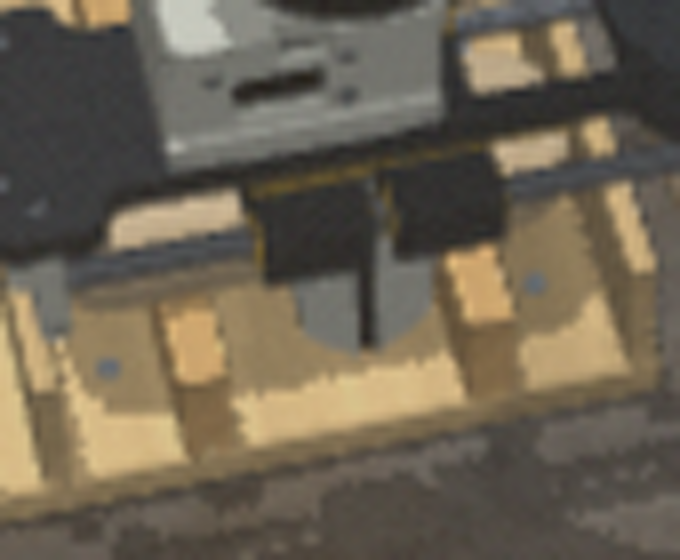

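The finger bottom measures z of about 0.080 at a tool reading of 0.067, so the reading is about 35 mm off in height for the tip. The xy position agrees with the reading. I'll lower by 40 mm and check again.

apply_moves(
  commands=[
    [[0,0,-0.01,0,0,0,-1],[0,0,-0.02,0,0,0,-1],[0,0,-0.03,0,0,0,-1],[0,0,-0.036,0,0,0,-1],[0,0,-0.04,0,0,0,-1],[0,0,-0.04,0,0,0,-1]],
  ],
)

```text
t: 5.15
tool_pos: [0.4741, -0.0284, 0.0258]
tool_rot: [-3.139, 0.002, -1.815]
contact_force: [0.7, 0.0, 0.1]
opening: 0.0006
```

```bash
python3 look.py 4 scene
python3 - <<'E'
from h import *
pc=np.load('pc_scene4.npz');z=load('scene4.npz')
for v in range(270,296,2): print(v,[(int(pc['L'][v,u,0]*1000),int(pc['L'][v,u,1]*1000),int(pc['Xw'][v,u,2]*1000)) for u in range(303,330,3)])
cv2.imwrite('pics/f4.png',cv2.resize(z['p'][230:300,270:355,::-1],None,fx=8,fy=8,interpolation=cv2.INTER_CUBIC))
E
```

```text
5.15 [ 0.47409113 -0.02842629  0.02581648] stand [-138.1    1.9] [0.68 0.04 0.11] [ 0.47  0.52 -0.56  2.11  0.45  0.63 -2.21]
270 [(-168, 29, 130), (-170, 23, 131), (-170, 17, 129), (-173, 11, 132), (-172, 5, 127), (-170, -1, 123), (-174, -6, 126), (-172, -12, 122), (-175, -18, 124)]
272 [(-168, 29, 124), (-175, 24, 132), (-173, 18, 127), (-173, 11, 124), (-174, 6, 124), (-149, -5, 87), (-174, -6, 120), (-173, -12, 117), (-174, -18, 116)]
274 [(-172, 30, 123), (-173, 24, 122), (-175, 18, 123), (-173, 12, 118), (-175, 6, 119), (-148, -5, 79), (-173, -6, 112), (-177, -11, 115), (-113, -33, 24)]
276 [(-168, 29, 111), (-174, 24, 117), (-175, 18, 115), (-174, 12, 113), (-175, 6, 112), (-148, -5, 71), (-149, -11, 70), (-148, -18, 67), (-115, -33, 18)]
278 [(-107, 19, 18), (-103, 12, 10), (-149, 14, 72), (-148, 7, 69), (-149, 1, 68), (-147, -5, 63), (-148, -12, 62), (-116, -26, 14), (-116, -33, 12)]
280 [(-108, 20, 12), (-112, 14, 15), (-150, 14, 67), (-150, 8, 64), (-147, 1, 59), (-150, -4, 60), (-150, -11, 58), (-121, -24, 14), (-119, -32, 8)]
282 [(-116, 21, 16), (-118, 15, 16), (-152, 1
[... 272 characters left out ...]
124, 17, 10), (-121, 9, 3), (-119, 2, -1), (-123, -3, 0), (-121, -10, -3), (-125, -16, 0), (-128, -23, 1), (-127, -30, -2)]
288 [(-125, 24, 5), (-122, 16, 0), (-124, 10, 0), (-126, 4, 1), (-128, -2, 1), (-128, -9, -1), (-129, -15, -2), (-131, -22, -1), (-137, -27, 4)]
290 [(-128, 25, 3), (-125, 17, -3), (-129, 11, 0), (-131, 5, 0), (-132, -1, 0), (-133, -8, -1), (-136, -14, 0), (-138, -20, 0), (-140, -26, 2)]
292 [(-130, 25, -1), (-132, 19, -1), (-136, 13, 2), (-136, 6, 0), (-138, 0, 0), (-140, -6, 1), (-142, -12, 1), (-141, -19, -2), (-145, -25, 0)]
294 [(-135, 26, -2), (-137, 20, -1), (-143, 14, 4), (-142, 7, 0), (-143, 1, 0), (-143, -5, -1), (-148, -11, 2), (-148, -18, 0), (-151, -24, 1)]
```

View pics/f4.png

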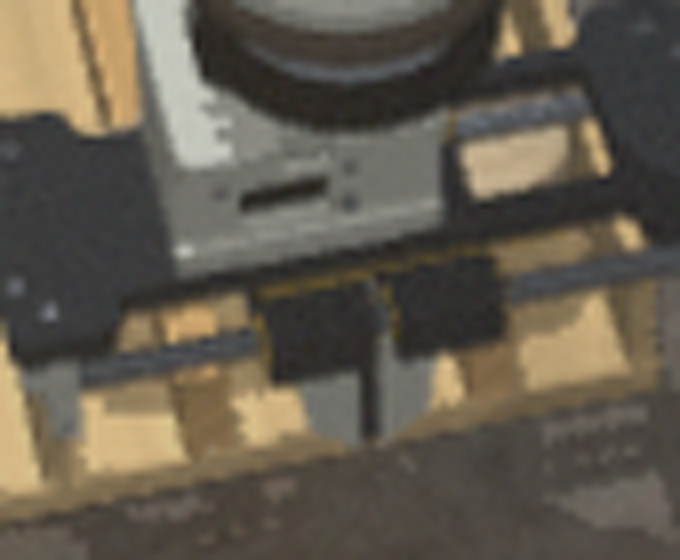

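Run:
```python
from h import *
pc=np.load('pc_scene4.npz')
for v in range(272,292,2): print(v,[(int(pc['L'][v,u,0]*1000),int(pc['L'][v,u,1]*1000),int(pc['Xw'][v,u,2]*1000)) for u in range(268,286,2)])
```

```text
272 [(-69, 92, 14), (-69, 87, 13), (-172, 91, 149), (-173, 87, 150), (-173, 83, 149), (-174, 79, 148), (-173, 75, 146), (-176, 72, 149), (-170, 67, 139)]
274 [(-75, 93, 16), (-78, 89, 17), (-173, 91, 144), (-175, 88, 146), (-174, 84, 143), (-173, 80, 141), (-178, 76, 146), (-176, 72, 142), (-161, 67, 120)]
276 [(-82, 94, 17), (-83, 90, 17), (-171, 92, 135), (-174, 88, 138), (-173, 84, 135), (-176, 81, 139), (-169, 76, 127), (-167, 72, 124), (-166, 68, 121)]
278 [(-88, 95, 18), (-86, 90, 14), (-89, 86, 16), (-176, 89, 134), (-175, 85, 132), (-175, 81, 130), (-169, 76, 120), (-168, 72, 118), (-97, 60, 18)]
280 [(-91, 96, 14), (-93, 91, 16), (-96, 87, 18), (-122, 85, 52), (-174, 85, 124), (-175, 81, 124), (-98, 70, 15), (-99, 65, 16), (-100, 61, 15)]
282 [(-97, 97, 16), (-97, 92, 14), (-99, 88, 15), (-121, 85, 45), (-174, 86, 117), (-176, 82, 119), (-174, 78, 114), (-103, 66, 14), (-104, 62, 13)]
284 [(-103, 98, 16), (-101, 93, 13), (-103, 89, 14), (-120, 86, 36), (-122, 82, 37), (-175, 82, 110), (-175, 78, 109), (-108, 67, 13), (-111, 63, 15)]
286 [(-109, 99, 18), (-107, 94, 13), (-109, 90, 15), (-113, 86, 19), (-124, 83, 32), (-120, 78, 26), (-115, 73, 17), (-115, 69, 15), (-114, 64, 12)]
288 [(-112, 100, 14), (-113, 95, 14), (-115, 91, 15), (-116, 87, 15), (-124, 83, 25), (-122, 79, 20), (-118, 74, 14), (-120, 70, 14), (-118, 65, 11)]
290 [(-119, 101, 17), (-119, 96, 15), (-122, 92, 18), (-119, 88, 12), (-123, 84, 17), (-121, 79, 11), (-124, 75, 15), (-124, 71, 13), (-123, 66, 11)]
```

apply_moves(
  commands=[
    [[0.002,-0.0005,-0.003,0,0,0,-1],[0.0068,-0.0017,-0.003,0,0,0,-1],[0.0117,-0.0029,-0.003,0,0,0,-1],[0.0165,-0.0041,-0.003,0,0,0,-1],[0.0214,-0.0053,-0.003,0,0,0,-1],[0.0262,-0.0065,-0.003,0,0,0,-1],[0.0291,-0.0072,-0.003,0,0,0,-1],[0.032,-0.0079,-0.003,0,0,0,-1],[0.0349,-0.0086,-0.003,0,0,0,-1],[0.0378,-0.0094,-0.003,0,0,0,-1],[0.0417,-0.0103,-0.003,0,0,0,-1],[0.0456,-0.0113,-0.003,0,0,0,-1]],
  ],
)

```text
t: 6.2
tool_pos: [0.5203, -0.0398, 0.0234]
tool_rot: [-3.138, 0.002, -1.815]
contact_force: [-1.1, 0.6, -0.6]
opening: 0.0004
```

```bash
python3 look.py 5 wrist scene;  python3 - <<'E'
from h import *
pc=np.load('pc_wrist5.npz');L,Z,d=pc['L']*1000,pc['Xw'][...,2]*1000,pc['d']
m=(d>0)&(abs(L[...,1])<76)&(L[...,0]>-110)&(L[...,0]<30)&(Z>55)&(Z<85);m[268:]=False
q=np.c_[L[m],Z[m]];print(np.percentile(q,[1,50,99],axis=0).round(1).tolist())
for y in (-50,0,50):
    w=q[abs(q[:,1]-y)<6];print(y,np.percentile(w[:,0],98).round(1))
E
```

```text
6.2 [ 0.52031961 -0.03979605  0.02336645] stand [-90.5   2. ] [-1.1   0.55 -0.65] [ 0.46  0.58 -0.54  2.    0.46  0.68 -2.19]
[[-65.1, -68.2, 65.9], [-46.0, 3.3, 69.5], [-27.9, 73.4, 70.9]]
-50 -28.8
0 -28.2
50 -27.8
```

View pics/wrist5.png

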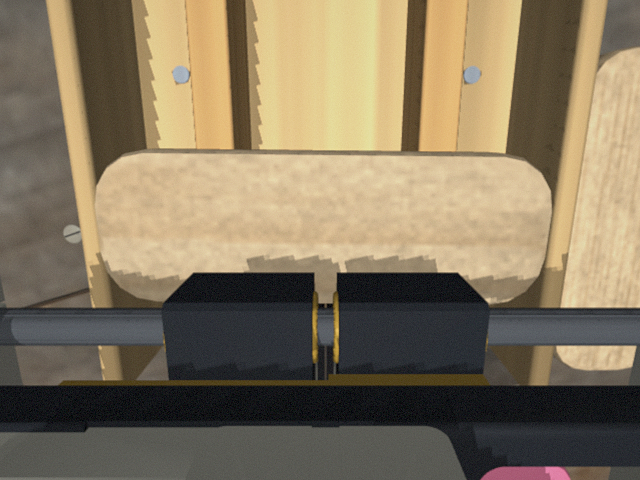

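View pics/scene5.png

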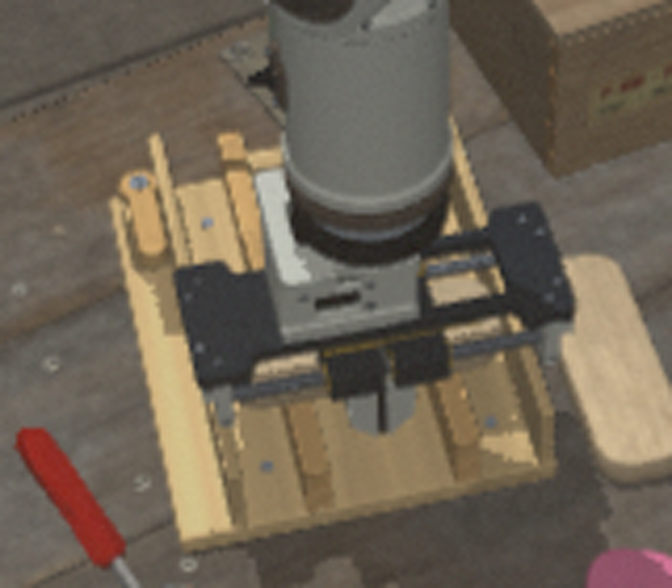

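apply_moves(
  commands=[
    [[0.0039,-0.001,0,0,0,0,-1],[0.0078,-0.0019,0,0,0,0,-1],[0.0116,-0.0029,0,0,0,0,-1],[0.0155,-0.0038,0,0,0,0,-1],[0.0194,-0.0048,0,0,0,0,-1],[0.0233,-0.0058,0,0,0,0,-1],[0.0272,-0.0067,0,0,0,0,-1],[0.0311,-0.0077,0,0,0,0,-1],[0.0349,-0.0086,0,0,0,0,-1],[0.0388,-0.0096,0,0,0,0,-1],[0.0427,-0.0106,0,0,0,0,-1],[0.0466,-0.0115,0,0,0,0,-1]],
  ],
)

```text
t: 7.3
tool_pos: [0.5681, -0.0515, 0.0235]
tool_rot: [-3.137, 0.002, -1.815]
contact_force: [-1.2, 0.3, 0.6]
opening: 0.0003
```

apply_moves(
  commands=[
    [[0.0039,-0.001,0,0,0,0,-1],[0.0078,-0.0019,0,0,0,0,-1],[0.0116,-0.0029,0,0,0,0,-1],[0.0155,-0.0038,0,0,0,0,-1],[0.0194,-0.0048,0,0,0,0,-1],[0.0233,-0.0058,0,0,0,0,-1],[0.0272,-0.0067,0,0,0,0,-1],[0.0311,-0.0077,0,0,0,0,-1],[0.0349,-0.0086,0,0,0,0,-1],[0.0388,-0.0096,0,0,0,0,-1],[0.0427,-0.0106,0,0,0,0,-1],[0.0466,-0.0115,0,0,0,0,-1]],
  ],
)

```text
t: 8.3
tool_pos: [0.6151, -0.0632, 0.0235]
tool_rot: [-3.137, 0.002, -1.815]
contact_force: [-1.7, 0.4, 0.8]
opening: 0.0006
```

```bash
cat > meas.py <<'E'
import sys
from h import *
k=sys.argv[1]
pc=np.load(f'pc_wrist{k}.npz');L,Z,d=pc['L']*1000,pc['Xw'][...,2]*1000,pc['d']
x0=float(sys.argv[2])
m=(d>0)&(abs(L[...,1])<76)&(L[...,0]>x0-40)&(L[...,0]<x0+60)&(Z>55)&(Z<85);m[268:]=False
q=np.c_[L[m],Z[m]]
for y in (-60,-50,-20,0,20,50,60):
    w=q[abs(q[:,1]-y)<6]
    A=np.c_[w[:,0]-x0,np.ones(len(w))];c=np.linalg.lstsq(A,w[:,2],rcond=None)[0] if len(w)>20 else None
    print(y,len(w),'front',np.percentile(w[:,0],98).round(1),'z med',np.median(w[:,2]).round(1),'slope',c)
E
python3 look.py 6 wrist; python3 meas.py 6 42
```

```text
8.3 [ 0.6151223  -0.06320803  0.0235075 ] stand [7.1 2. ] [-1.65  0.38  0.83] [ 0.45  0.71 -0.53  1.76  0.47  0.8  -2.12]
-60 4019 front 67.3 z med 69.5 slope [-1.85207445e-02  6.95645061e+01]
-50 4291 front 68.7 z med 69.5 slope [-2.18032392e-02  6.95862564e+01]
-20 4374 front 69.1 z med 69.5 slope [-2.46468850e-02  6.96115665e+01]
0 4392 front 69.4 z med 69.5 slope [-3.02169410e-02  6.96168306e+01]
20 4410 front 69.5 z med 69.5 slope [-2.56897706e-02  6.96262090e+01]
50 4444 front 69.9 z med 69.5 slope [-2.16774230e-02  6.96050252e+01]
60 4370 front 69.6 z med 69.5 slope [-2.56121338e-02  6.96443634e+01]
```

View pics/wrist6.png

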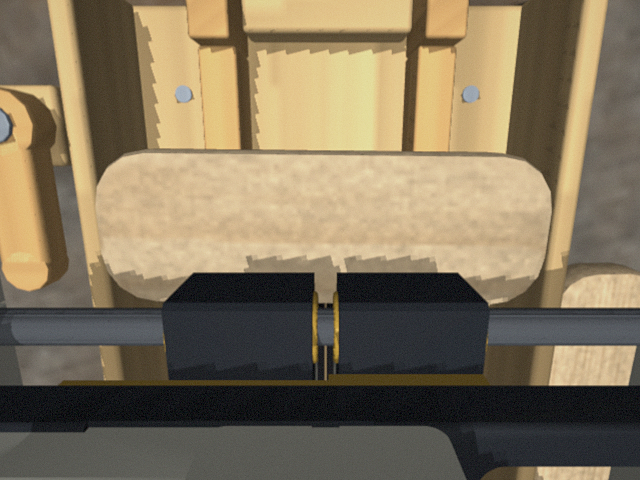

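Run:
```python
from h import *
pc=np.load('pc_wrist6.npz');L,Z=pc['L']*1000,pc['Xw'][...,2]*1000
z=load('wrist6.npz')
for u in (220,432):
    print(u,[(v,L[v,u].round(1).tolist(),Z[v,u].round(1)) for v in range(28,62,3)])
st=np.load('stand.npz');th,tt=float(st['th']),st['t'];R=np.array([[np.cos(th),-np.sin(th)],[np.sin(th),np.cos(th)]])
for nm,p,h in [('screw',(0,124),.074),('endtip',(27,290),.074),('R in',(413,100),.04),('L in',(241,100),.04)]:
    print(nm,((plane(z,*p,h)[:2]-tt)@R*1000).round(1))
# keeper points
m=(Z>66)&(Z<80)&(L[...,1]>88)&(L[...,1]<125)&(pc['d']>0); m[300:]=False
print(m.sum(),np.median(Z[m]),cv2.minAreaRect(L[m].astype(np.float32)))
for a,b in [(40,46),(46,52),(52,58),(58,64)]:
    w=L[m&(L[...,0]>a)&(L[...,0]<b)];print(a,w[:,1].min(),w[:,1].max())
```

```text
220 [(28, [109.7, 37.3], np.float64(48.9)), (31, [109.0, 37.6], np.float64(48.2)), (34, [107.9, 37.4], np.float64(49.1)), (37, [106.9, 37.4], np.float64(49.2)), (40, [106.6, 38.2], np.float64(46.4)), (43, [106.4, 39.1], np.float64(43.0)), (46, [106.6, 40.5], np.float64(37.5)), (49, [105.1, 39.9], np.float64(40.0)), (52, [103.9, 39.8], np.float64(40.7)), (55, [103.1, 40.1], np.float64(39.7)), (58, [102.2, 40.3], np.float64(39.5)), (61, [101.0, 40.0], np.float64(40.7))]
432 [(28, [72.7, 1.7], np.float64(196.4)), (31, [108.4, -33.6], np.float64(50.1)), (34, [107.8, -34.0], np.float64(48.6)), (37, [106.4, -33.6], np.float64(50.7)), (40, [106.5, -34.7], np.float64(46.2)), (43, [106.4, -35.7], np.float64(42.3)), (46, [106.2, -36.7], np.float64(38.6)), (49, [105.0, -36.6], np.float64(39.4)), (52, [103.5, -36.0], np.float64(41.9)), (55, [103.2, -36.9], np.float64(38.7)), (58, [102.0, -36.7], np.float64(39.8)), (61, [101.1, -37.0], np.float64(38.8))]
screw [77.8 97.8]
endtip [25.8 99.3]
R in [ 87.5 -30.5]
L in [87.7 33.3]
10049 73.13275718294054 ((56.331390380859375, 96.00390625), (17.110979080200195, 63.02033615112305), 82.44113159179688)
40 90.50292232420315 106.51842694931688
46 89.90042562729586 104.70668324764871
52 90.40650525077285 104.15865359279266
58 90.30581415132747 102.55022318403749
```

apply_moves(
  commands=[
    [[0.0029,-0.0007,0,0,0,0,-1],[0.0058,-0.0014,0,0,0,0,-1],[0.0087,-0.0022,0,0,0,0,-1],[0.0116,-0.0029,0,0,0,0,-1],[0.0146,-0.0036,0,0,0,0,-1],[0.0175,-0.0043,0,0,0,0,-1],[0.0194,-0.0048,0,0,0,0,-1],[0.0214,-0.0053,0,0,0,0,-1],[0.0233,-0.0058,0,0,0,0,-1],[0.0252,-0.0062,0,0,0,0,-1],[0.0262,-0.0065,0,0,0,0,-1],[0.0272,-0.0067,0,0,0,0,-1]],
  ],
)

```text
t: 9.35
tool_pos: [0.6434, -0.0702, 0.0236]
tool_rot: [-3.136, 0.003, -1.816]
contact_force: [-0.4, 0.2, -0.0]
opening: 0.0006
```

```bash
python3 look.py 7 wrist; python3 meas.py 7 68
```

```text
9.35 [ 0.64338258 -0.07020631  0.02361935] stand [36.2  2. ] [-0.42  0.23 -0.02] [ 0.44  0.74 -0.52  1.68  0.47  0.84 -2.1 ]
-60 4116 front 98.1 z med 63.8 slope [-0.28508982 66.99699835]
-50 4333 front 99.5 z med 63.6 slope [-0.28548142 67.02551372]
-20 4343 front 99.5 z med 63.6 slope [-0.28487319 67.06849387]
0 4365 front 99.6 z med 63.6 slope [-0.2841785  67.09022188]
20 4348 front 99.9 z med 63.6 slope [-0.28587775 67.16015748]
50 4374 front 100.0 z med 63.7 slope [-0.28604561 67.21788392]
60 4312 front 99.7 z med 63.8 slope [-0.28499337 67.22224565]
```

View pics/wrist7.png

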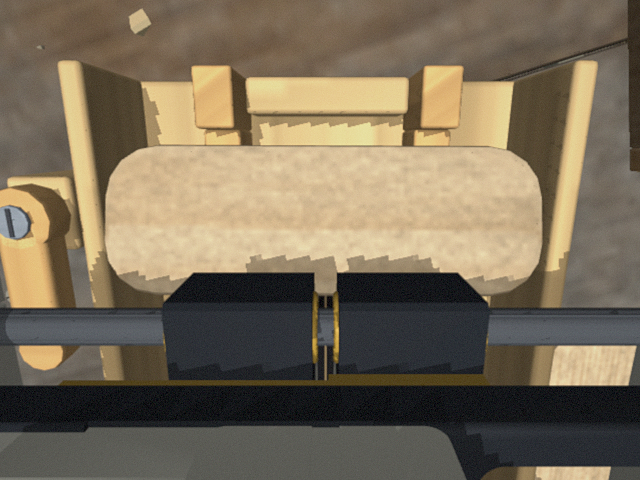

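apply_moves(
  commands=[
    [[0.001,-0.0002,0,0,0,0,-1],[0.0019,-0.0005,0,0,0,0,-1],[0.0029,-0.0007,0,0,0,0,-1],[0.0029,-0.0007,0,0,0,0,-1]],
  ],
)

```text
t: 9.73
tool_pos: [0.6467, -0.071, 0.0237]
tool_rot: [-3.136, 0.003, -1.816]
contact_force: [0.5, -0.1, -0.0]
opening: 0.0006
```

```bash
python3 look.py 8 wrist; python3 meas.py 8 68
```

```text
9.7333 [ 0.64671689 -0.07096073  0.02369799] stand [39.7  2.1] [ 0.53 -0.08 -0.04] [ 0.44  0.75 -0.52  1.67  0.47  0.84 -2.1 ]
-60 3987 front 100.9 z med 61.9 slope [-0.15642452 64.05791167]
-50 4230 front 102.5 z med 61.8 slope [-0.15756017 64.08260263]
-20 4251 front 102.6 z med 61.7 slope [-0.15920131 64.13914402]
0 4268 front 103.0 z med 61.7 slope [-0.15960366 64.1885753 ]
20 4268 front 103.0 z med 61.8 slope [-0.15796723 64.19907598]
50 4301 front 103.4 z med 61.8 slope [-0.15802852 64.23046715]
60 4253 front 102.8 z med 61.8 slope [-0.15795341 64.26721836]
```

apply_moves(
  commands=[
    [[0.0008,-0.0002,0,0,0,0,-1],[0.0016,-0.0004,0,0,0,0,-1],[0.0016,-0.0004,0,0,0,0,-1]],
  ],
)

```text
t: 10.03
tool_pos: [0.6485, -0.0714, 0.0238]
tool_rot: [-3.135, 0.003, -1.816]
contact_force: [-0.0, -0.0, 0.2]
opening: 0.0005
```

```bash
python3 look.py 9 wrist; python3 meas.py 9 68
```

```text
10.0333 [ 0.6484787  -0.07143689  0.02375144] stand [41.5  2. ] [-0.   -0.01  0.18] [ 0.44  0.75 -0.52  1.67  0.47  0.84 -2.1 ]
-60 3767 front 101.4 z med 59.5 slope [-1.42241578e-02  5.96254998e+01]
-50 4012 front 102.7 z med 59.5 slope [-1.61336759e-02  5.96503650e+01]
-20 4035 front 103.1 z med 59.5 slope [-1.57197001e-02  5.96656138e+01]
0 4063 front 103.5 z med 59.5 slope [-1.47021569e-02  5.96765566e+01]
20 4087 front 103.8 z med 59.5 slope [-1.60359109e-02  5.97021999e+01]
50 4110 front 104.2 z med 59.5 slope [-1.61120772e-02  5.96793381e+01]
60 4073 front 103.9 z med 59.5 slope [-1.52446316e-02  5.96962849e+01]
```

The blank has dropped flat: its top is at 59.5 mm all along and it sits about 3 mm clear at each side in the notch. I'll retract, rise and go to the outer side of the keeper.

apply_moves(
  commands=[
    [[-0.005,0.0012,0,0,0,0,-1],[-0.0146,0.0036,0,0,0,0,-1],[-0.0146,0.0036,0.03,0,0,0,-1],[-0.0146,0.0036,0.06,0,0,0,-1],[-0.0146,0.0036,0.085,0,0,0,-1],[-0.0146,0.0036,0.085,0,0,0,-1],[0,0.04,0.085,0,0,0,-1],[0.005,0.08,0.085,0,0,0,-1],[0.015,0.12,0.085,0,0,0,-1],[0.015,0.1333,0.085,0,0,0,-1],[0.015,0.1333,0.085,0,0,0,-1],[0.015,0.1333,0.085,0,0,0,-1]],
  ],
)

```text
t: 11.08
tool_pos: [0.6629, 0.0637, 0.1084]
tool_rot: [-3.136, 0.003, -1.812]
contact_force: [0.2, -0.3, -0.3]
opening: 0.0006
```

```bash
python3 look.py 10 wrist scene
```

```text
11.0833 [0.66286979 0.06366491 0.10843057] stand [ 23.  136.6] [ 0.16 -0.26 -0.34] [ 0.26  0.67 -0.58  1.59  0.42  1.   -2.26]
```

View pics/wrist10.png

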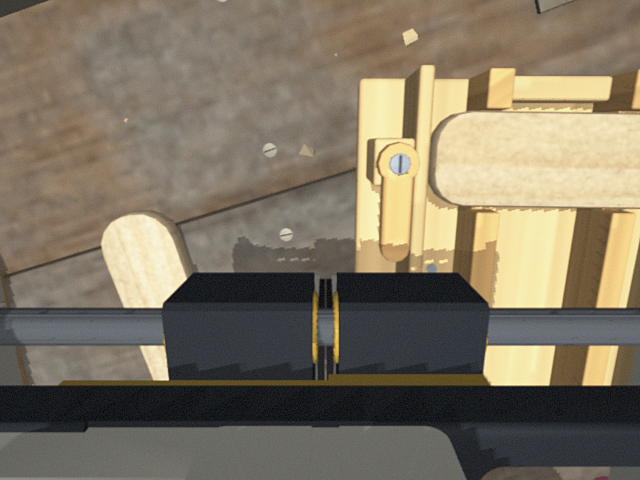

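View pics/scene10.png

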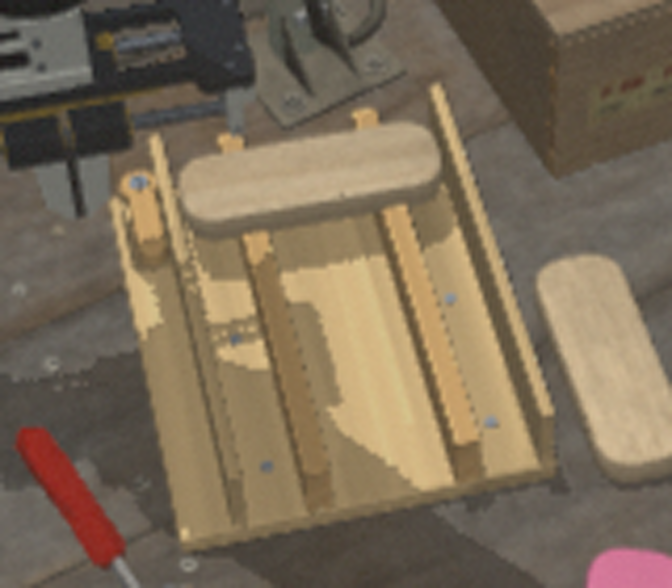

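Run:
```python
from h import *
z=load('wrist10.npz');st=np.load('stand.npz');th,tt=float(st['th']),st['t'];R=np.array([[np.cos(th),-np.sin(th)],[np.sin(th),np.cos(th)]])
for nm,p,h in [('screw',(401,164),.076),('tip',(395,260),.072),('eL',(383,225),.074),('eR',(408,225),.074),('eL2',(384,195),.074),('eR2',(412,190),.074)]:
    print(nm,((plane(z,*p,h)[:2]-tt)@R*1000).round(1))
pc=np.load('pc_wrist10.npz');print((pc['Xw'][225,395]*1000).round(1),(pc['L'][225,383:409:3]*1000).round(1).tolist())
```

```text
screw [77.6 98.7]
tip [25.8 98.8]
eL [ 45.7 106.4]
eR [45.7 93.1]
eL2 [ 61.6 106.4]
eR2 [64.2 92. ]
[675.7  22.5  72.4] [[45.4, 106.1], [45.5, 104.6], [45.6, 103.1], [45.6, 101.5], [45.4, 99.7], [45.5, 98.3], [45.5, 96.6], [45.8, 95.3], [45.8, 93.7]]
```

apply_moves(
  commands=[
    [[0,0,-0.02,0,0,0,-1],[0,0,-0.04,0,0,0,-1],[0,0,-0.055,0,0,0,-1],[0,0,-0.058,0,0,0,-1],[0,0,-0.058,0,0,0,-1]],
  ],
)

```text
t: 11.6
tool_pos: [0.6619, 0.0582, 0.0486]
tool_rot: [-3.138, -0.001, -1.819]
contact_force: [0.2, 0.3, 0.6]
opening: 0.0003
```

```bash
python3 look.py 11 scene
python3 - <<'E'
from h import *
z=load('scene11.npz');pc=np.load('pc_scene11.npz')
cv2.imwrite('pics/f11.png',cv2.resize(z['p'][180:250,215:300,::-1],None,fx=8,fy=8,interpolation=cv2.INTER_CUBIC))
for v in range(206,232,2): print(v,[(int(pc['L'][v,u,0]*1000),int(pc['L'][v,u,1]*1000),int(pc['Xw'][v,u,2]*1000)) for u in range(228,250,3)])
E
```

```text
11.6 [0.66193788 0.058195   0.04859058] stand [ 23.4 131.1] [0.22 0.25 0.64] [ 0.25  0.74 -0.54  1.62  0.46  0.91 -2.29]
206 [(-6, 150, 182), (-2, 144, 176), (-2, 138, 174), (0, 132, 169), (-2, 126, 171), (0, 120, 166), (-1, 113, 167), (-2, 107, 167)]
208 [(0, 151, 169), (-3, 145, 171), (-1, 139, 167), (-3, 133, 168), (-4, 127, 168), (-2, 120, 164), (-2, 114, 162), (-3, 108, 162)]
210 [(-1, 152, 164), (-1, 146, 163), (-5, 140, 165), (-1, 134, 159), (1, 127, 155), (0, 121, 156), (0, 115, 153), (0, 109, 152)]
212 [(1, 153, 155), (1, 147, 154), (-1, 141, 156), (-2, 134, 155), (143, 126, 0), (-3, 122, 152), (-4, 116, 152), (-8, 110, 154)]
214 [(-2, 154, 154), (-2, 147, 152), (-4, 141, 153), (-4, 135, 151), (137, 127, -2), (-9, 123, 153), (-12, 117, 154), (-12, 110, 153)]
216 [(-4, 154, 150), (-9, 148, 154), (-7, 142, 149), (-10, 136, 151), (-8, 130, 147), (-14, 124, 152), (-12, 117, 148), (-15, 111, 150)]
218 [(-13, 155, 154), (-12, 149, 151), (-15, 143, 152), (-15, 137, 150), (-11, 131, 145), (-12, 124, 144), (-10, 118, 140), (-15, 112, 143)]
220 [(-14, 156, 149), (-13, 150, 145), (-12, 144, 142), (-12, 138, 141), (-13, 131, 140), (-11, 125, 136), (-11, 119, 135), (-14, 113, 137)]
222 [(-12, 157, 140), (-11, 151, 138), (-14, 145, 139), (-10, 138, 133), (-14, 132, 136), (12, 125, 104), (12, 119, 103), (11, 112, 101)]
224 [(-17, 158, 140), (107, 153, 0), (13, 145, 102), (11, 139, 102), (11, 133, 100), (15, 126, 94), (13, 120, 94), (11, 113, 95)]
226 [(107, 161, -4), (104, 154, -3), (10, 146, 98), (12, 140, 94), (12, 133, 92), (12, 127, 91), (9, 120, 92), (12, 114, 87)]
228 [(94, 162, 2), (96, 155, -1), (90, 148, 3), (13, 141, 87), (14, 134, 84), (11, 128, 85), (12, 121, 83), (14, 114, 78)]
230 [(93, 163, -3), (86, 156, 2), (90, 149, -3), (11, 142, 83), (13, 135, 79), (82, 127, 0), (8, 122, 80), (6, 115, 81)]
```

View pics/f11.png

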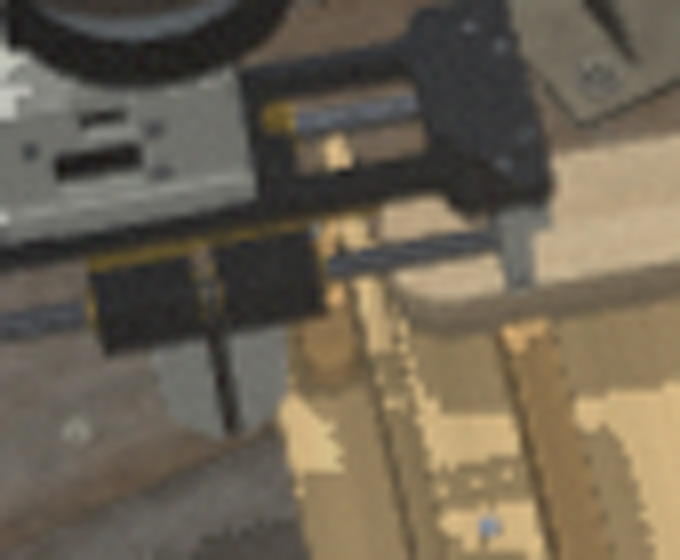

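apply_moves(
  commands=[
    [[0.0,-0.005,0,0,0,0,-1],[0.0001,-0.0104,0,0,0,0,-1],[-0.0012,-0.014,0,0,0,0,-1],[-0.0024,-0.0176,0,0,0,0,-1],[-0.0033,-0.0211,0,0,0,0,-1],[-0.0036,-0.025,0,0,0,0,-1],[-0.0037,-0.0287,0,0,0,0,-1],[-0.0037,-0.0323,0,0,0,0,-1],[-0.003,-0.036,0,0,0,0,-1],[-0.0021,-0.0396,0,0,0,0,-1],[-0.0012,-0.0431,0,0,0,0,-1],[-0.0012,-0.0431,0,0,0,0,-1]],
  ],
)

```text
t: 12.65
tool_pos: [0.662, 0.0144, 0.0497]
tool_rot: [-3.136, -0.0, -1.82]
contact_force: [0.4, 0.0, 1.4]
opening: 0.0005
```

```bash
python3 look.py 12 wrist scene
```

```text
12.65 [0.66199742 0.01438084 0.04974574] stand [34.  88.6] [0.4  0.05 1.36] [ 0.31  0.73 -0.54  1.63  0.46  0.9  -2.22]
```

View pics/wrist12.png

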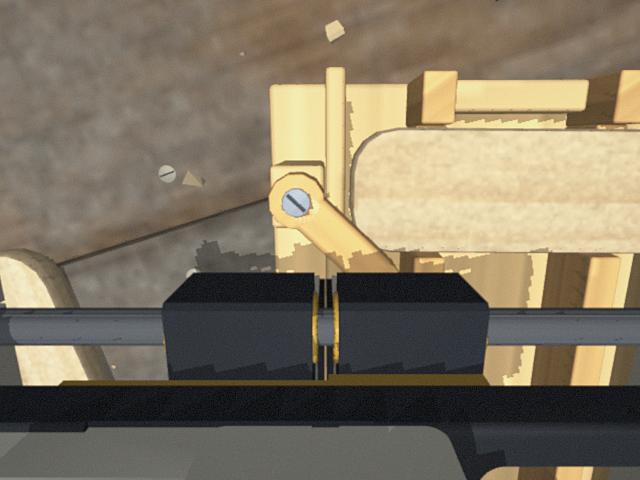

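View pics/scene12.png

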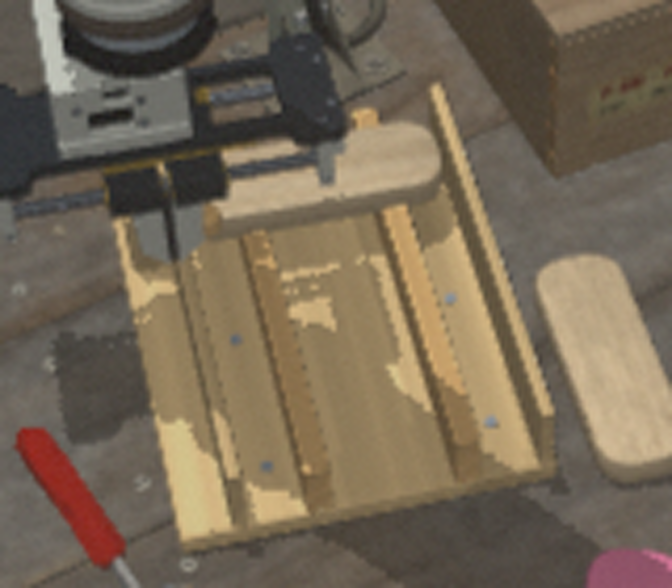

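apply_moves(
  commands=[
    [[0.0013,-0.0031,0,0,0,0,-1],[0.0027,-0.0061,0,0,0,0,-1],[0.004,-0.0092,0,0,0,0,-1],[0.0065,-0.012,0,0,0,0,-1],[0.009,-0.0147,0,0,0,0,-1],[0.0116,-0.0174,0,0,0,0,-1],[0.0135,-0.0186,0,0,0,0,-1],[0.0154,-0.0198,0,0,0,0,-1],[0.0173,-0.021,0,0,0,0,-1],[0.0192,-0.0222,0,0,0,0,-1],[0.0192,-0.0222,0,0,0,0,-1]],
  ],
)

```text
t: 13.67
tool_pos: [0.6813, -0.0074, 0.0495]
tool_rot: [-3.137, 0.0, -1.819]
contact_force: [-0.6, 0.1, 0.2]
opening: 0.0003
```

```bash
python3 look.py 13 wrist
```

```text
13.6667 [ 0.6812582  -0.00735521  0.04949323] stand [57.9 72.1] [-0.6   0.08  0.17] [ 0.33  0.76 -0.54  1.58  0.46  0.93 -2.18]
```

View pics/wrist13.png

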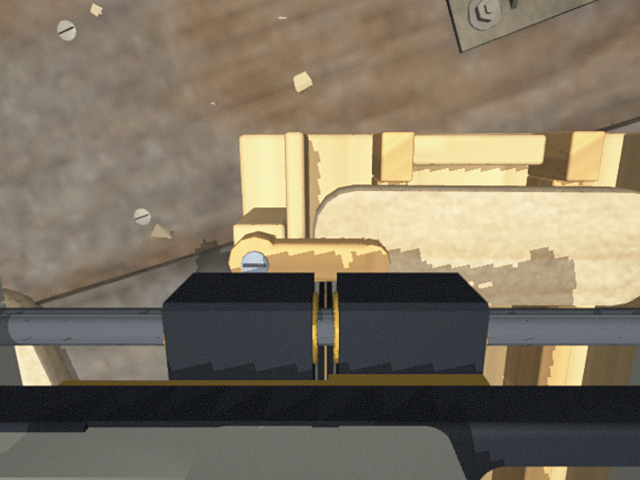

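```bash
cat > kang.py <<'E'
import sys
from h import *
k=sys.argv[1];cut=int(sys.argv[2])
pc=np.load(f'pc_wrist{k}.npz');L,Z,d=pc['L']*1000,pc['Xw'][...,2]*1000,pc['d']
P=[];F=[]
for y in np.arange(50,90,2):
    m=(d>0)&(abs(L[...,1]-y)<1)&(Z>69)&(Z<78)&(L[...,0]>55)&(L[...,0]<110);m[cut:]=False
    if m.sum()>5: P.append((y,np.percentile(L[...,0][m],97),np.percentile(L[...,0][m],3)))
P=np.array(P);print(P.round(1).tolist())
c=np.polyfit(P[:,0],P[:,1],1);print('far edge x=a*y+b',c,'dev from -y (rad, + = short of 90deg)',np.arctan(c[0]))
# direction reference: far edge of blank / batten in the same view
Q=[]
for y in np.arange(-20,45,3):
    m=(d>0)&(abs(L[...,1]-y)<1)&(Z>57)&(Z<63)&(L[...,0]>60)&(L[...,0]<115);m[cut:]=False
    if m.sum()>5: Q.append((y,np.percentile(L[...,0][m],98)))
Q=np.array(Q);print('blank far edge slope',np.polyfit(Q[:,0],Q[:,1],1))
B=[]
for y in np.arange(-28,30,3):
    m=(d>0)&(abs(L[...,1]-y)<1)&(Z>29)&(Z<37)&(L[...,0]>108)&(L[...,0]<135);m[cut:]=False
    if m.sum()>5: B.append((y,np.percentile(L[...,0][m],98)))
B=np.array(B);print('batten far slope',np.polyfit(B[:,0],B[:,1],1))
E
python3 kang.py 13 268
```

```text
[[50.0, 84.1, 75.9], [52.0, 84.7, 75.8], [54.0, 85.2, 76.0], [56.0, 85.1, 75.7], [58.0, 85.3, 76.0], [60.0, 85.3, 75.8], [62.0, 85.4, 76.1], [64.0, 85.4, 76.0], [66.0, 85.3, 76.1], [68.0, 85.3, 76.0], [70.0, 85.4, 76.1], [72.0, 85.5, 76.1], [74.0, 85.6, 76.2], [76.0, 85.5, 75.9], [78.0, 85.5, 76.1], [80.0, 85.4, 76.1], [82.0, 85.5, 76.1], [84.0, 85.6, 76.2], [86.0, 85.5, 76.1], [88.0, 85.6, 76.1]]
far edge x=a*y+b [2.16003598e-02 8.38291992e+01] dev from -y (rad, + = short of 90deg) 0.021597001371117648
blank far edge slope [1.43809053e-02 1.03155114e+02]
batten far slope [-3.02993712e-03  1.26250251e+02]
```

apply_moves(
  commands=[
    [[0.0008,-0.0002,0,0,0,0,-1],[0.0016,-0.0004,0,0,0,0,-1],[0.0016,-0.0004,0,0,0,0,-1]],
  ],
)

```text
t: 13.97
tool_pos: [0.6817, -0.0071, 0.0495]
tool_rot: [-3.139, -0.0, -1.819]
contact_force: [-5.8, 0.7, 3.0]
opening: 0.0006
```

```bash
python3 look.py 14 wrist;python3 kang.py 14 268
```

```text
13.9667 [ 0.68169622 -0.00706709  0.0494821 ] stand [58.3 72.5] [-5.77  0.72  2.95] [ 0.33  0.76 -0.54  1.57  0.46  0.93 -2.18]
[[50.0, 84.4, 76.3], [52.0, 85.0, 76.5], [54.0, 85.6, 76.5], [56.0, 85.4, 76.3], [58.0, 85.6, 76.3], [60.0, 85.6, 76.4], [62.0, 85.7, 76.4], [64.0, 85.8, 76.4], [66.0, 85.7, 76.3], [68.0, 85.7, 76.2], [70.0, 85.6, 76.4], [72.0, 85.7, 76.5], [74.0, 85.7, 76.7], [76.0, 85.7, 76.4], [78.0, 85.6, 76.4], [80.0, 85.7, 76.5], [82.0, 85.7, 76.6], [84.0, 85.6, 76.6], [86.0, 85.6, 76.6], [88.0, 85.7, 76.6]]
far edge x=a*y+b [1.42709608e-02 8.45537397e+01] dev from -y (rad, + = short of 90deg) 0.01426999210452001
blank far edge slope [1.18219864e-02 1.03192487e+02]
batten far slope [3.53173107e-03 1.26238849e+02]
```

The force rose to about 6 N, so the bar is at or next to its stop. To be sure, I'll push once more lightly, only on the bar's outer end.

apply_moves(
  commands=[
    [[-0.0039,0.001,0,0,0,0,-1],[-0.0058,0.0015,0,0,0,0,-1],[-0.0085,-0.0095,0,0,0,0,-1],[-0.0111,-0.0199,0,0,0,0,-1],[-0.0111,-0.0199,0,0,0,0,-1],[-0.0092,-0.0204,0,0,0,0,-1],[-0.0073,-0.0209,0,0,0,0,-1],[-0.0058,-0.0213,0,0,0,0,-1],[-0.0053,-0.0214,0,0,0,0,-1],[-0.0053,-0.0214,0,0,0,0,-1]],
  ],
)

```text
t: 14.85
tool_pos: [0.6764, -0.028, 0.0493]
tool_rot: [-3.139, -0.0, -1.818]
contact_force: [0.0, -0.1, -0.2]
opening: 0.0005
```

```bash
python3 look.py 15 wrist;python3 kang.py 15 268
```

```text
14.85 [ 0.67635525 -0.02799742  0.04933667] stand [58.1 50.9] [ 0.01 -0.11 -0.16] [ 0.37  0.76 -0.54  1.59  0.46  0.93 -2.15]
[[50.0, 84.4, 76.4], [52.0, 85.0, 76.4], [54.0, 85.5, 76.5], [56.0, 85.4, 76.4], [58.0, 85.7, 76.4], [60.0, 85.7, 76.4], [62.0, 85.6, 76.4], [64.0, 85.6, 76.5], [66.0, 85.7, 76.5], [68.0, 85.6, 76.3], [70.0, 85.7, 76.2], [72.0, 85.7, 76.5], [74.0, 85.6, 76.6], [76.0, 85.8, 76.4], [78.0, 85.6, 76.5], [80.0, 85.7, 76.5], [82.0, 85.6, 76.5], [84.0, 85.7, 76.3], [86.0, 85.7, 76.5], [88.0, 85.7, 76.5]]
far edge x=a*y+b [1.60280918e-02 8.44451618e+01] dev from -y (rad, + = short of 90deg) 0.016026719511043362
blank far edge slope [1.24502706e-02 1.03223123e+02]
batten far slope [6.18830531e-03 1.26219062e+02]
```

apply_moves(
  commands=[
    [[0.0008,-0.0002,0,0,0,0,-1],[0.0016,-0.0004,0,0,0,0,-1],[0.0016,-0.0004,0,0,0,0,-1]],
  ],
)

```text
t: 15.15
tool_pos: [0.6765, -0.0281, 0.0491]
tool_rot: [-3.142, -0.001, -1.818]
contact_force: [-5.7, -0.6, 4.2]
opening: 0.0002
```

```bash
python3 look.py 16 wrist;python3 kang.py 16 268
```

```text
15.15 [ 0.67653383 -0.0280937   0.04907483] stand [58.3 50.8] [-5.74 -0.6   4.24] [ 0.37  0.76 -0.54  1.58  0.46  0.93 -2.15]
[[50.0, 84.7, 76.8], [52.0, 85.1, 76.9], [54.0, 85.7, 76.8], [56.0, 85.6, 76.8], [58.0, 85.7, 76.7], [60.0, 85.7, 76.8], [62.0, 85.8, 76.8], [64.0, 85.8, 76.8], [66.0, 85.7, 76.7], [68.0, 85.8, 76.6], [70.0, 85.7, 76.8], [72.0, 85.7, 76.9], [74.0, 85.8, 76.8], [76.0, 85.8, 76.9], [78.0, 85.9, 76.9], [80.0, 85.7, 76.8], [82.0, 85.7, 76.9], [84.0, 85.7, 77.2], [86.0, 85.7, 76.8], [88.0, 85.8, 76.9]]
far edge x=a*y+b [1.28372399e-02 8.47578045e+01] dev from -y (rad, + = short of 90deg) 0.012836534778437462
blank far edge slope [1.06025078e-02 1.03209915e+02]
batten far slope [-4.86641473e-03  1.26200041e+02]
```

The outer end also holds at about 6 N without moving, so the bar is on its stop. I'll retract.

apply_moves(
  commands=[
    [[-0.003,0.0007,0.001,0,0,0,-1],[-0.01,0.0025,0.002,0,0,0,-1],[-0.0194,0.0048,0.01,0,0,0,-1],[-0.0194,0.0048,0.04,0,0,0,-1],[-0.0194,0.0048,0.08,0,0,0,-1],[-0.05,0.0048,0.11,0,0,0,-1],[-0.09,0.0048,0.13,0,0,0,-1],[-0.13,0.0048,0.13,0,0,0,-1],[-0.13,0.0048,0.13,0,0,0,-1],[-0.13,0.0048,0.13,0,0,0,-1]],
  ],
)

```text
t: 16.03
tool_pos: [0.5432, -0.0235, 0.1797]
tool_rot: [-3.142, -0.004, -1.817]
contact_force: [0.8, -0.1, 0.4]
opening: 0.0004
```

```bash
python3 look.py 17 wrist scene;python3 kang.py 17 268; python3 meas.py 17 78
```

```text
16.0333 [ 0.54321886 -0.02353524  0.17970363] stand [-72.2  23.2] [ 0.75 -0.08  0.39] [ 0.53  0.39 -0.67  1.84  0.29  1.   -2.07]
[[50.0, 78.5, 70.8], [52.0, 78.4, 70.2], [54.0, 78.4, 69.6], [56.0, 78.5, 70.1], [58.0, 78.7, 69.6], [60.0, 78.5, 69.6], [62.0, 78.5, 69.6], [64.0, 78.7, 69.6], [66.0, 78.6, 69.7], [68.0, 78.7, 69.7], [70.0, 78.4, 69.9], [72.0, 78.8, 69.8], [74.0, 78.6, 69.6], [76.0, 78.5, 69.9], [78.0, 78.4, 69.5], [80.0, 78.7, 69.7], [82.0, 78.7, 69.8], [84.0, 78.7, 69.5], [86.0, 78.5, 69.8], [88.0, 78.6, 69.9]]
far edge x=a*y+b [3.44491152e-03 7.83341183e+01] dev from -y (rad, + = short of 90deg) 0.0034448978914380203
blank far edge slope [2.21412855e-03 8.25711644e+01]
-60 884 front 82.4 z med 59.5 slope [3.27540976e-02 5.97259490e+01]
-50 947 front 82.3 z med 59.5 slope [2.73522711e-02 5.97109062e+01]
-20 938 front 82.2 z med 59.4 slope [3.34828484e-02 5.97316827e+01]
0 931 front 82.5 z med 59.5 slope [3.29940678e-02 5.97207269e+01]
20 944 front 82.5 z med 59.4 slope [3.51787393e-02 5.97057058e+01]
50 965 front 81.1 z med 59.9 slope [ 0.46682314 68.12269357]
60 932 front 78.4 z med 60.4 slope [ 0.78654972 73.65107747]Traceback (most recent call last):
  File "kang.py", line 21, in <module>
    B=np.array(B);print('batten far slope',np.polyfit(B[:,0],B[:,1],1))
                                                      ~^^^^^
IndexError: too many indices for array: array is 1-dimensional, but 2 were indexed
```

View pics/wrist17.png

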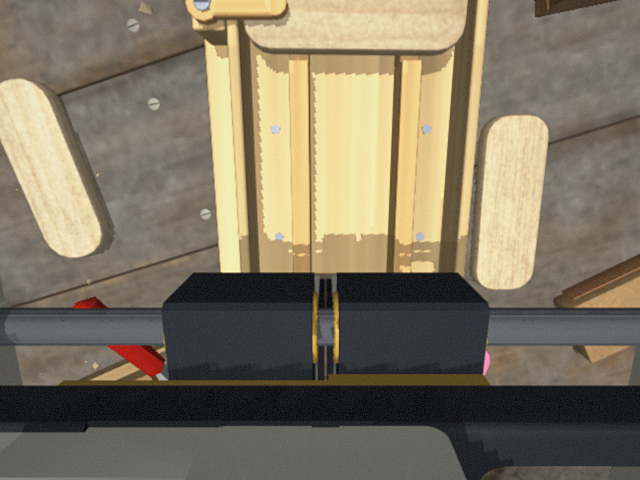

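View pics/scene17.png

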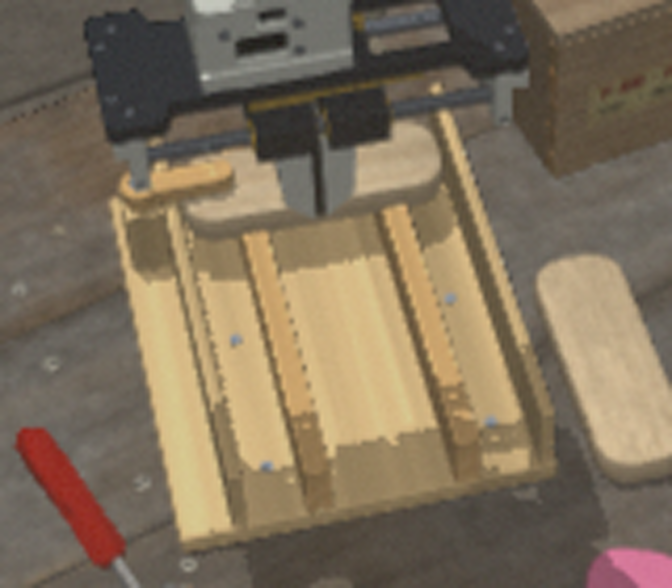

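The keeper lies square over the end of the seated blank, the blank's top is still at 59.5 mm, and the arm is clear. Handing in.

```bash
python3 -c "
from workcell import *
print(hand_in())"
```

```text
the job is handed in; nothing more can be done
None
```

I slid the blank along the rails with shut fingers until it dropped flat into the notch, and stopped pushing there. Then I pushed the keeper bar round on its outer side to its stop, retracted the arm and handed in at about 16 s.

**Final checks**
- **Blank:** its top is level at z ≈ 59.5 mm against the nominal 60. It has about 3 mm of clearance to each notch wall.
- **Keeper:** its edge is square to the stand within about 0.01 rad. It did not turn any further under about 6 N pushed first at mid-bar and then at its outer end. It lies over the left end of the blank.
- **Bystanders:** I touched none of them. The two blanks on either side of the stand look unmoved in the last pictures. I did not measure the other bystanders again.

**What disagreed**
- **Fingertip height:** the fingertip stood about 35–40 mm higher than the tool reading and nose length imply. My first pass at the blank therefore went just above it without moving it. I measured the real height in the scene camera and corrected for it.
- **Stand position:** the wrist view put the stand about 2 mm from my two-camera fit. I used the wrist values for the final seating and the keeper.
- **Upward force:** I read 3–4 N upward during the two stop checks. The cause is not known; it was gone after I retracted.

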